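# Recover spilled fittings from under the instrument shelf

### The job

Some blanking discs and hexagon nuts have been spilled; several have gone under the low clear shelf and the others lie on the open bench in front of it. Keeping the gripper out from under the shelf, slide the flat scoop in along the bench under the shelf's lip so that the parts are caught against the rear rail and ride onto its blade, draw them out, and put every spilled disc into the tray compartment that already holds a disc and every nut into the one that already holds a nut. Finish with the scoop's blade lying flat on its rubber mat again, and leave the other things on the bench undisturbed.

Things in the scene. Friction and masses are not known exactly. Their poses are not given: they have to be found in the camera images.
- shelf: fixed raised shelf: grey slotted-steel-angle frame, clear top board 106 mm above the bench, 60 mm free height beneath. Origin on the bench midway along the front lip; +x points inward under the shelf (about world +y), z up. Inside it is 330 mm wide (y = -163 to 163 mm; 30 mm high end rails, corner posts). Parts under it begin with centres at x = 60 to 122 mm, y = -78 to 78 mm
- shelf_lip (a point): middle of the lower edge of the front lip, a steel strip between 60 and 100 mm above the bench, at shelf x = 0 to 3 mm
- rear_rail (a point): middle of the foot of the rear rail's inner face, on the bench at shelf x = 150 mm. The rail, 30 mm high, closes the back of the shelf along its whole width: parts pushed by the scoop slide along until it stops them, then the blade's nose goes beneath them
- scoop: loose flat steel scoop, 0.18 kg, open in front, lying flat on the mat, nose away from the robot. Origin at the underside of the blade's centre, +x to the nose, z up. Blade 110 mm long (x = -55 to 55 mm), 120 mm wide (y = -60 to 60 mm), 2 mm thick; rear wall 24 mm high at x = -55 mm; side walls 13 mm high on the rear half only (x below -5 mm). Centre of mass near x = -30 mm
- scoop_grip (a point): the point to grip on the scoop's black level handle: its middle, 165 mm behind the blade's centre, 36 mm above the blade's underside. The handle is 18 mm wide (scoop y) and 20 mm high (z = 26 to 46 mm), from scoop x = -120 to -220 mm
- scoop_nose (a point): the middle of the scoop's nose edge, 55 mm ahead of the blade's centre, on its underside; the front 15 mm of the blade tapers to 0.9 mm thick here
- mat: fixed black rubber mat, 260 x 130 x 2 mm, the scoop's place; origin at the centre of its underside, x along its length. Scoop on it at the end: the blade's centre must be over the mat
- tray: fixed grey parts tray, 230 x 120 mm outside, 28 mm high, walls and floor 4 mm; origin at the centre of its underside, x along its length. A 4 mm wall at x = 0 divides it into two compartments, each 109 x 112 mm, with centres at x = -56.5 and 56.5 mm. One holds a disc and the other a nut from the start, which shows what belongs in it
- disc_in_tray: steel blanking disc, 44 mm diameter, 9 mm thick, both edges of the rim bevelled (2 mm high, 3.5 mm in), 80 g; origin at the centre of its underside, z along its axis. Starts in the tray and marks the discs' compartment
- nut_in_tray: steel hexagon nut, 32 mm across flats (37 across corners), 12 mm high, edges of both faces bevelled (2 mm high, 3.5 mm in), 50 g; origin at the centre of its underside, z along its axis, corners at +x and every 60 degrees, so one pair of flats faces +-y. Starts in the tray and marks the nuts' compartment
- disc1: steel blanking disc, 44 mm diameter, 9 mm thick, both edges of the rim bevelled (2 mm high, 3.5 mm in), 80 g; origin at the centre of its underside, z along its axis. Starts on the bench under the shelf. May be absent.
- disc2: steel blanking disc, 44 mm diameter, 9 mm thick, both edges of the rim bevelled (2 mm high, 3.5 mm in), 80 g; origin at the centre of its underside, z along its axis. Starts on the bench under the shelf. May be absent.
- disc3: steel blanking disc, 44 mm diameter, 9 mm thick, both edges of the rim bevelled (2 mm high, 3.5 mm in), 80 g; origin at the centre of its underside, z along its axis. Starts on the open bench in front of the shelf. May be absent.
- nut1: steel hexagon nut, 32 mm across flats (37 across corners), 12 mm high, edges of both faces bevelled (2 mm high, 3.5 mm in), 50 g; origin at the centre of its underside, z along its axis, corners at +x and every 60 degrees, so one pair of flats faces +-y. Starts on the bench under the shelf. May be absent.
- nut2: steel hexagon nut, 32 mm across flats (37 across corners), 12 mm high, edges of both faces bevelled (2 mm high, 3.5 mm in), 50 g; origin at the centre of its underside, z along its axis, corners at +x and every 60 degrees, so one pair of flats faces +-y. Starts on the bench under the shelf. May be absent.
- nut3: steel hexagon nut, 32 mm across flats (37 across corners), 12 mm high, edges of both faces bevelled (2 mm high, 3.5 mm in), 50 g; origin at the centre of its underside, z along its axis, corners at +x and every 60 degrees, so one pair of flats faces +-y. Starts on the open bench in front of the shelf. May be absent.
- spanner: bystander: steel spanner 170 mm long lying to the right of the tray; origin at the middle of its underside
- screwdriver: bystander: screwdriver lying to the right of the spanner; origin at the middle of its underside
- tape_roll: bystander: white roll of sealing tape, 52 mm diameter, 19 mm high, lying flat on the bench between mat and shelf, on the side away from the robot; origin at the centre of its underside
- beaker: bystander: small glass beaker, 60 mm diameter, 80 mm high, standing on the bench; origin at the centre of its underside
- bottle: bystander: small amber bottle, 40 mm diameter, 70 mm high, standing on top of the shelf; origin at the centre of its underside
- gauge: bystander: round pressure gauge lying on its back, 63 mm diameter, 28 mm high, with a brass stem; origin at the centre of its underside

How it is judged:
On the way, in this order (a step that is already met when the one before it is completed fails the run):
1. the scoop's nose is slid in along the bench under the shelf's lip (x of scoop_nose in the frame of shelf above 0.09 m and height (world z) of scoop_nose below 0.012 m), for 0.1 s.
2. every part that was spilled under the shelf has been drawn out: it lies on the scoop's blade outside the lip, or already in the tray (((x of disc1 in the frame of scoop between -0.056 and 0.056 m and y of disc1 in the frame of scoop between -0.061 and 0.061 m and z of disc1 in the frame of scoop between -0.004 and 0.04 m and x of disc1 in the frame of shelf below -0.005 m) or (y of disc1 in the frame of tray between -0.058 and 0.058 m and x of disc1 in the frame of tray between -0.113 and 0.113 m and height (world z) of disc1 below 0.04 m)) and ((x of disc2 in the frame of scoop between -0.056 and 0.056 m and y of disc2 in the frame of scoop between -0.061 and 0.061 m and z of disc2 in the frame of scoop between -0.004 and 0.04 m and x of disc2 in the frame of shelf below -0.005 m) or (y of disc2 in the frame of tray between -0.058 and 0.058 m and x of disc2 in the frame of tray between -0.113 and 0.113 m and height (world z) of disc2 below 0.04 m)) and ((x of nut1 in the frame of scoop between -0.056 and 0.056 m and y of nut1 in the frame of scoop between -0.061 and 0.061 m and z of nut1 in the frame of scoop between -0.004 and 0.04 m and x of nut1 in the frame of shelf below -0.005 m) or (y of nut1 in the frame of tray between -0.058 and 0.058 m and x of nut1 in the frame of tray between -0.113 and 0.113 m and height (world z) of nut1 below 0.04 m)) and ((x of nut2 in the frame of scoop between -0.056 and 0.056 m and y of nut2 in the frame of scoop between -0.061 and 0.061 m and z of nut2 in the frame of scoop between -0.004 and 0.04 m and x of nut2 in the frame of shelf below -0.005 m) or (y of nut2 in the frame of tray between -0.058 and 0.058 m and x of nut2 in the frame of tray between -0.113 and 0.113 m and height (world z) of nut2 below 0.04 m))), for 0.2 s.
At the end, for the whole second after the job is handed in: every spilled disc rests in the sample disc's compartment and every nut in the sample nut's (samples still in theirs; origins inside the walls and under 40 mm above the bench), and the scoop lies flat within 0.1 rad, its blade's centre over the mat (((x of disc1 in the frame of tray between 0.004 and 0.113 m and x of disc2 in the frame of tray between 0.004 and 0.113 m and x of disc3 in the frame of tray between 0.004 and 0.113 m and x of disc_in_tray in the frame of tray between 0.004 and 0.113 m and x of nut1 in the frame of tray between -0.113 and -0.004 m and x of nut2 in the frame of tray between -0.113 and -0.004 m and x of nut3 in the frame of tray between -0.113 and -0.004 m and x of nut_in_tray in the frame of tray between -0.113 and -0.004 m) or (x of disc1 in the frame of tray between -0.113 and -0.004 m and x of disc2 in the frame of tray between -0.113 and -0.004 m and x of disc3 in the frame of tray between -0.113 and -0.004 m and x of disc_in_tray in the frame of tray between -0.113 and -0.004 m and x of nut1 in the frame of tray between 0.004 and 0.113 m and x of nut2 in the frame of tray between 0.004 and 0.113 m and x of nut3 in the frame of tray between 0.004 and 0.113 m and x of nut_in_tray in the frame of tray between 0.004 and 0.113 m)) and y of disc1 in the frame of tray between -0.058 and 0.058 m and x of disc1 in the frame of tray between -0.113 and 0.113 m and height (world z) of each of disc1, disc2, disc3, nut1, nut2, nut3, disc_in_tray, nut_in_tray below 0.04 m and y of disc2 in the frame of tray between -0.058 and 0.058 m and x of disc2 in the frame of tray between -0.113 and 0.113 m and y of disc3 in the frame of tray between -0.058 and 0.058 m and x of disc3 in the frame of tray between -0.113 and 0.113 m and y of nut1 in the frame of tray between -0.058 and 0.058 m and x of nut1 in the frame of tray between -0.113 and 0.113 m and y of nut2 in the frame of tray between -0.058 and 0.058 m and x of nut2 in the frame of tray between -0.113 and 0.113 m and y of nut3 in the frame of tray between -0.058 and 0.058 m and x of nut3 in the frame of tray between -0.113 and 0.113 m and y of disc_in_tray in the frame of tray between -0.058 and 0.058 m and x of disc_in_tray in the frame of tray between -0.113 and 0.113 m and y of nut_in_tray in the frame of tray between -0.058 and 0.058 m and x of nut_in_tray in the frame of tray between -0.113 and 0.113 m and linear speed of each of disc1, disc2, disc3, nut1, nut2, nut3, scoop below 0.03 m/s and x of scoop in the frame of mat between -0.13 and 0.13 m and y of scoop in the frame of mat between -0.065 and 0.065 m and z of scoop in the frame of mat below 0.008 m and angle between scoop's own z axis and vertical below 0.1 rad); the robot touches nothing.
It fails at once if the gripper reaches in under the shelf (x of the grasp point in the frame of shelf between 0.015 and 0.18 m and y of the grasp point in the frame of shelf between -0.17 and 0.17 m and height (world z) of the grasp point below 0.09 m).
It fails at once if a bystander is moved more than 40 mm, or the beaker or bottle knocked over (distance of any of spanner, screwdriver, tape_roll, beaker, bottle, gauge from where it was at the start of the episode above 0.04 m or angle between any of beaker, bottle's own z axis and vertical above 0.6 rad).
Of disc1, disc2, nut1, nut2 only 3 to 4 are there at a start; the rules pass over those that are not, and their reading is None.
Of disc3, nut3 only 1 to 2 are there at a start; the rules pass over those that are not, and their reading is None.
At some moment in a run one of disc1, disc2, disc3, nut1, nut2, nut3 may be knocked a few centimetres aside while the robot is not near it.
Once in a run the grip may slacken for a moment while it holds something.
It also fails if it takes over 210 s, if anything falls off the work surface, if the arm or the gripper's body presses on something with over 40 N, if the wrist force passes 120 N, or if a joint passes its speed limit or range.

### The arm

A 7-joint arm with a two-finger parallel gripper is mounted at the origin on the work surface. World frame = base frame: x ahead of the robot, y to its left, z up, the work surface at z = 0. Lengths are in m, angles in rad, forces in N, time in s.
With the tool pointing down it reaches from about 0.4 to 0.85 m from the base axis. Payload 10.4 kg.
Tool frame: the origin (TCP) lies at the very end of the fingers, on their centre line; the grasp point (between the pads) lies 19 mm behind it; z points along the fingers, y is the direction in which the jaws open and shut (so a half turn about z gives the same grasp; the last joint's range is limited). The gripper opens to 85 mm and grips with 20 to 120 N. Pads are 22 mm wide; open, the fingers measure 114 mm over their backs; the gripper's body (76 mm by 85 mm) begins 54 mm behind the grasp point. The pads swing forward as they close: fully open they stand 13 mm farther back than shut.
Start: joints at [-1.264, 0.332, -0.065, 1.46, 0.022, 1.35, -0.088], TCP at [0.202, 0.591, 0.231] pointing down, gripper open.
Joint ranges: [-2.6, 2.6], [-0.5, 2.12], [-1.47, 1.34], [0.16, 2.42], [-1.27, 4.41], [0.06, 2.06], [-2.6, 2.6]. Speed limits (rad/s): [2.22, 2.22, 2.79, 2.79, 3.14, 3.14, 3.14].

### API

Orientations are given as a unit quaternion [x, y, z, w].
In Python, from workcell import get_obs, camera, camera_info, hand_in gives the robot as it stands.
- The arm moves only by the tool move_arm, never from a script. Its argument "moves" is a list of rows, each a list of 3 entries, a list of its own where there are three numbers: the shift along the tool's x, y, z in units of 25 mm (1.0 is 25 mm), then the turn, a rotation vector about the tool's x, y, z in degrees, then the opening, from 0 (shut) to 1 (fully open). A call has 1 to 5 rows; each row shifts and turns the commanded pose from where the row before left it, along the tool's axes as they then stand; what a row does not reach is not made up. A row lasts 1/8 s, in which the tool goes at most 62.5 mm and 10.7 degrees, less where a joint would pass 70% of its speed; a pose out of reach is approached as far as the arm can. A call is refused whole if a number of a shift passes 1 or a number of a turn 10.7, either way. A call with a gripper value outside its range is refused whole. The fingers move at their own pace and stop on an object; "squeeze" is the grip in N (left out, the last holds). Time passes only in rows, so rows that do not move let the fingers close. It gives the time, the measured TCP pose, the force and the opening at its end, in the units of the state.
- get_obs(): the state, without advancing time (a new reading comes with each control period).
- camera(name): name is "side" or "top" or "wrist"; returns the picture (420x560x3 uint8, red, green, blue); there is no depth.
- camera_info(name): a dict with "fx", "fy", "cx", "cy" (pixels), "origin" and "rotation" of the camera in the world. Camera axes: x right, y down, z forward; pixel columns grow to the right and rows downward; lengths in m; the calibration is good to about 2 mm. A picture is of the moment at which its call begins: read the wrist's pose just before it. camera_info takes no time and is no camera call; for the wrist camera it gives the pose at the moment of the call.
- hand_in(): hands the job in, once; it reports no verdict.
The state is a dict: "clock": time; "joint_pos": joint angles; "joint_velocities": joint speeds; "tau": joint torques, N m; "position": TCP position; "ee_rot": TCP orientation; "ft_force": force on the tool from outside, world axes, zero at the start; "torque": the same for the moment, N m; "grip_width": opening from 0.0 (shut) to 1.0 (fully open).
Only numpy, scipy, OpenCV 4.12 (cv2) and the standard library are available. Lean on these libraries where they do the work, as an engineer would, in place of code of your own. Each camera call takes 0.05 s, during which the arm holds its last target. There are 200 camera calls.

## Working session

There is one attempt and no reset: what is moved stays moved. The work goes in short steps, Python scripts to look and compute and a tool call to move; the robot and the scene stay as the last step left them, time stands still between calls to the robot, and variables do not carry over. Pictures are saved under pics/ and viewed, about 12 in all and at most 16, crops included, and the job is handed in when it is done.

Besides the shell and the picture viewer there is one more tool, called as name(argument=value, ...) on one line, values as JSON. move_arm: Moves the arm, as the interface text tells. Its arguments: {"type":"object","properties":{"moves":{"type":"array","items":{"type":"array"}},"squeeze":{"type":"number"}},"required":["moves"]}

```bash
mkdir -p pics; ls; python3 - <<'E'
from workcell import *
import cv2,json
o=get_obs(); print(o)
for n in("side","top","wrist"):
    i=camera_info(n); print(n,i)
    cv2.imwrite(f"pics/{n}0.png",cv2.resize(camera(n)[:,:,::-1],(800,600),interpolation=cv2.INTER_CUBIC))
E
```

```text
pics
{'clock': 0.0, 'joint_pos': array([-1.26360792,  0.33286741, -0.06469316,  1.46098786,  0.02161224,
        1.34989539, -0.08847891]), 'joint_velocities': array([-0.00130811,  0.00139499, -0.00067173,  0.00022484,  0.00050425,
       -0.00092947,  0.00086447]), 'tau': array([-2.42467559e-04, -6.25448942e+01,  4.89546626e-02, -3.91618824e+01,
        1.61172647e-02,  9.66717635e-03,  1.15633472e-05]), 'position': array([0.20228796, 0.59094104, 0.23049649]), 'ee_rot': array([ 1.64128550e-01,  9.86438688e-01, -7.26826895e-04, -7.84798973e-05]), 'ft_force': array([0.1118524 , 0.05386701, 0.66495707]), 'torque': array([ 0.02577027, -0.04199751,  0.06054806]), 'grip_width': 1.0005603869366722}
side {'fx': 452.613447233697, 'fy': 452.613447233697, 'cx': 275.8135377987344, 'cy': 217.28899839092975, 'origin': array([ 0.3401852 , -1.13002605,  0.78932021]), 'rotation': array([ 0.87626198, -0.12052554,  0.05967305, -0.46268528])}
top {'fx': 413.07144181001235, 'fy': 413.07144181001235, 'cx': 282.7411499541685, 'cy': 214.8643712931929, 'origin': array([ 0.4438094 , -0.17871352,  1.3136169 ]), 'rotation': array([-0.7025291 ,  0.70861502, -0.04525557,  0.04763985])}
wrist {'fx': 297.275307714425, 'fy': 297.275307714425, 'cx': 278.8766821846636, 'cy': 213.6445335095674, 'origin': array([0.13319635, 0.6152785 , 0.37286486]), 'rotation': array([0.80519   , 0.57568586, 0.08239828, 0.1160404 ])}
```

View pics/top0.png

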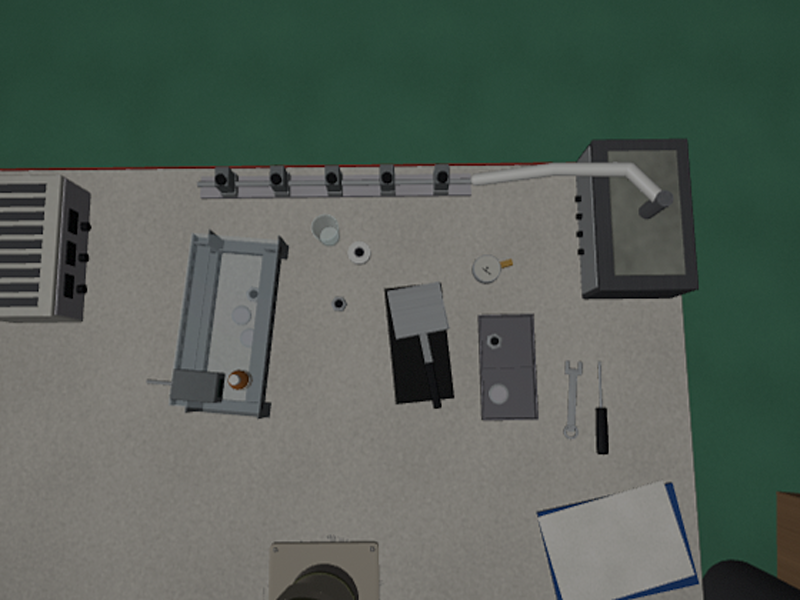

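View pics/side0.png

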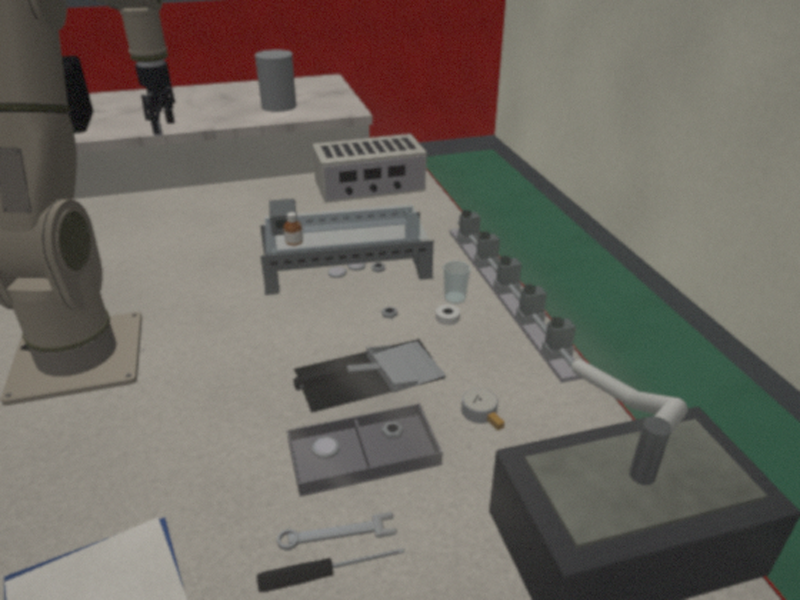

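```bash
cat > h.py <<'E'
from workcell import *
import cv2,numpy as np
from scipy.spatial.transform import Rotation as R
def ray(n,u,v,info=None):
    i=info or camera_info(n); d=R.from_quat(i["rotation"]).apply([(u-i["cx"])/i["fx"],(v-i["cy"])/i["fy"],1]); return np.array(i["origin"]),d
def at(n,u,v,z,info=None):
    o,d=ray(n,u,v,info); return o+d*(z-o[2])/d[2]
def px(n,p,info=None):
    i=info or camera_info(n); c=R.from_quat(i["rotation"]).inv().apply(np.array(p)-i["origin"]); return np.array([i["fx"]*c[0]/c[2]+i["cx"],i["fy"]*c[1]/c[2]+i["cy"]])
def tri(a,b):
    (o1,d1),(o2,d2)=a,b; d1=d1/np.linalg.norm(d1);d2=d2/np.linalg.norm(d2)
    s=np.linalg.lstsq(np.c_[d1,-d2],o2-o1,rcond=None)[0]; p,q=o1+s[0]*d1,o2+s[1]*d2
    return (p+q)/2,np.linalg.norm(p-q)
def crop(n,name,u0,v0,w,h,k):
    im=camera(n)[v0:v0+h,u0:u0+w,::-1]; cv2.imwrite(f"pics/{name}.png",cv2.resize(im,None,fx=k,fy=k,interpolation=cv2.INTER_CUBIC))
E
python3 - <<'E'
from h import *
# top crop (115,150) 200x150 x4 ; side crop (170,130)
crop("top","t1",115,150,200,150,4)
crop("side","s1",175,130,160,120,5)
E
```

```text
(no output)
```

View pics/t1.png

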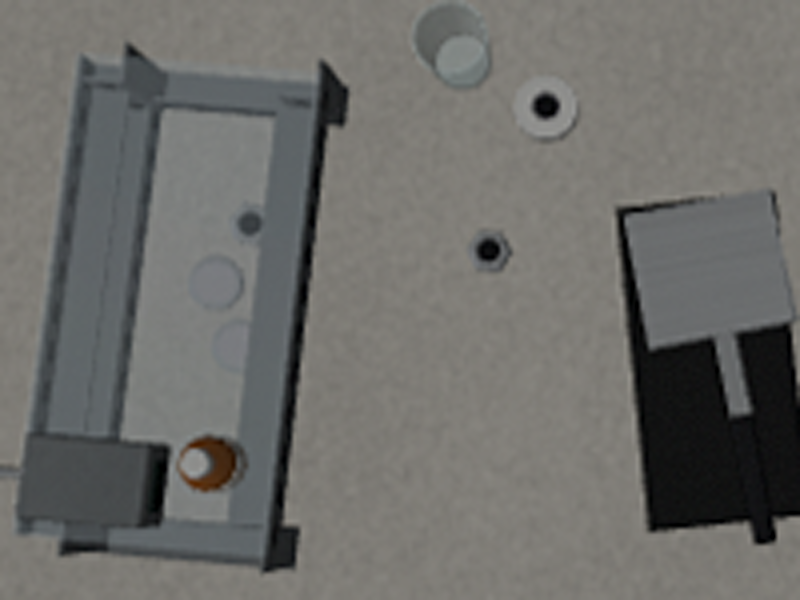

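View pics/s1.png

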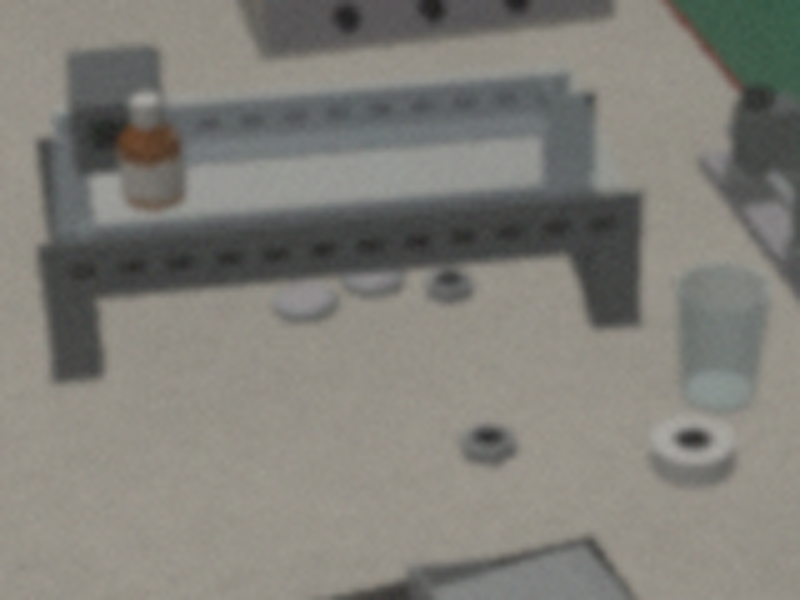

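```bash
python3 - <<'E'
from h import *
T=lambda c,r,z:at("top",115+c/4,150+r/4,z)
S=lambda c,r,z:at("side",175+c/5,130+r/5,z)
tr=lambda c,r,c2,r2:tri(ray("top",115+c/4,150+r/4),ray("side",175+c2/5,130+r2/5))
p=lambda n,v:print(n,np.round(v,4))
p("nut",T(250,224,.012));p("d1",T(217,283,.009));p("d2",T(236,345,.009));p("nut3",T(489,251,.012))
print("tri nut3 top",tr(489,251,488,437),"d2",tr(236,345,305,298),"nut",tr(250,224,449,281))
a,b=T(322,65,.106),T(265,570,.106);p("lip top ends",[a,b])
p("post feet L",[S(52,380,0),S(103,376,0)]);p("R",[S(592,327,0),S(640,325,0)])
for c,r in((625,217),(772,192),(795,320),(648,350)):p("blade",T(c,r,.004))
p("handle",[T(740,415,.048),T(763,542,.048)])
for c,r in((618,210),(650,530),(800,516)):p("mat",T(c,r,.002))
f=lambda c,r,z:p("tray",at("top",c*.7,r*.7,z))
for c,r in((479,316),(534,315),(538,418),(481,419)):f(c,r,.028)
f(494,341,.016);f(499,394,.013)
p("tape",T(546,106,.019));p("beaker",T(464,62,0))
E
```

```text
nut [0.6475 0.1605 0.012 ]
d1 [0.6007 0.1864 0.009 ]
d2 [0.5511 0.17   0.009 ]
nut3 [ 0.624  -0.0303  0.012 ]
tri nut3 top (array([ 0.62619961, -0.03060796,  0.0113334 ]), np.float64(0.004210914290420326)) d2 (array([0.55308471, 0.17042064, 0.00645138]), np.float64(0.0036260272105903715)) nut (array([0.65025993, 0.16096106, 0.00900165]), np.float64(0.0046881032136004705))
lip top ends [[0.7529 0.085  0.106 ]
 [0.3806 0.1189 0.106 ]]
post feet L [[0.3801 0.1254 0.    ]
 [0.4123 0.1211 0.    ]]
R [[0.7327 0.0912 0.    ]
 [0.7641 0.0847 0.    ]]
blade [ 0.6517 -0.1384  0.004 ]
blade [ 0.671  -0.2567  0.004 ]
blade [ 0.5675 -0.2733  0.004 ]
blade [ 0.5447 -0.1562  0.004 ]
handle [[ 0.491  -0.2268  0.048 ]
 [ 0.3953 -0.2429  0.048 ]]
mat [ 0.6578 -0.1328  0.002 ]
mat [ 0.4035 -0.1568  0.002 ]
mat [ 0.4134 -0.2745  0.002 ]
tray [ 0.5924 -0.3395  0.028 ]
tray [ 0.5935 -0.46    0.028 ]
tray [ 0.3713 -0.4603  0.028 ]
tray [ 0.3702 -0.3382  0.028 ]
tray [ 0.5381 -0.3726  0.016 ]
tray [ 0.4226 -0.3807  0.013 ]
tape [ 0.7398 -0.0761  0.019 ]
beaker [ 0.7814 -0.0076  0.    ]
```

```bash
cat > plan.py <<'E'
from h import *
import sys
def plan(wps,step=24,ang=10):
    """wps: (x,y,z,tool-y world angle deg, opening[, pitch deg]) from the measured pose"""
    o=get_obs(); p=o["position"].copy(); r=R.from_quat(o["ee_rot"]); rows=[]
    for w in wps:
        x,y,z,a,g=w[:5]; pit=w[5] if len(w)>5 else 0
        c,s=np.cos(np.radians(a)),np.sin(np.radians(a))
        rt=R.from_matrix(np.array([[-s,c,0],[c,s,0],[0,0,-1]]).T if False else np.c_[[-s,c,0],[c,s,0],[0,0,-1]])*R.from_euler('y',pit,degrees=True)
        q=np.array([x,y,z])
        d=r.inv().apply(q-p); rv=(r.inv()*rt).as_rotvec(degrees=True)
        n=max(1,int(np.ceil(np.abs(q-p).max()*1000/step)),int(np.ceil(np.linalg.norm(d[:2])*1000/step)),int(np.ceil(np.linalg.norm(rv)/ang)))
        p0,r0=p.copy(),r
        for k in range(1,n+1):
            pk=p0+(q-p0)*k/n; rk=r0*R.from_rotvec(rv*k/n,degrees=True)
            sh=np.round(r.inv().apply(pk-p)/.025,2); tu=np.round((r.inv()*rk).as_rotvec(degrees=True),1)
            p=p+r.apply(sh*.025); r=r*R.from_rotvec(tu,degrees=True)
            rows.append([list(map(float,sh+0)),list(map(float,tu+0)),g])
    for i in range(0,len(rows),5): print(str(rows[i:i+5]).replace(" ",""))
E
python3 - <<'E'
from plan import *
plan([(.60,-.06,.24,-10,1)])
E
```

```text
[[[-0.73,-0.61,-0.01],[0.0,0.0,2.5],1],[[-0.76,-0.58,-0.01],[0.0,0.0,2.6],1],[[-0.79,-0.54,-0.01],[0.0,0.0,2.5],1],[[-0.81,-0.5,-0.01],[0.0,0.0,2.5],1],[[-0.83,-0.47,-0.01],[0.0,0.0,2.6],1]]
[[[-0.85,-0.44,-0.02],[0.0,0.0,2.5],1],[[-0.86,-0.39,-0.01],[0.0,0.0,2.5],1],[[-0.89,-0.36,-0.01],[0.0,0.0,2.6],1],[[-0.9,-0.32,-0.01],[0.0,0.0,2.5],1],[[-0.91,-0.27,-0.01],[0.0,0.0,2.5],1]]
[[[-0.92,-0.24,-0.01],[0.0,0.0,2.6],1],[[-0.94,-0.2,-0.01],[0.0,0.0,2.5],1],[[-0.94,-0.15,-0.01],[0.0,0.0,2.5],1],[[-0.95,-0.11,-0.01],[0.0,0.0,2.6],1],[[-0.95,-0.07,-0.01],[0.0,0.0,2.5],1]]
[[[-0.95,-0.03,-0.01],[0.0,0.0,2.6],1],[[-0.95,0.01,-0.02],[0.0,0.0,2.5],1],[[-0.96,0.06,-0.01],[0.0,0.0,2.5],1],[[-0.95,0.1,-0.01],[0.0,0.0,2.6],1],[[-0.94,0.14,-0.01],[0.0,0.0,2.5],1]]
[[[-0.93,0.18,-0.01],[0.0,0.0,2.5],1],[[-0.93,0.22,-0.01],[0.0,0.0,2.6],1],[[-0.92,0.27,-0.01],[0.0,0.0,2.5],1],[[-0.9,0.3,-0.01],[0.0,0.0,2.5],1],[[-0.89,0.35,-0.01],[0.0,0.0,2.6],1]]
[[[-0.88,0.38,-0.01],[0.0,0.0,2.5],1],[[-0.85,0.42,-0.01],[0.0,0.0,2.5],1],[[-0.84,0.46,-0.02],[0.0,0.0,2.6],1],[[-0.81,0.5,-0.01],[0.0,0.0,2.5],1],[[-0.79,0.53,-0.01],[0.0,0.0,2.5],1]]
[[[-0.77,0.56,-0.01],[0.0,0.0,2.6],1],[[-0.75,0.6,-0.01],[0.0,0.0,2.5],1]]
```

move_arm(moves=[[[-0.73,-0.61,-0.4],[0,0,2.5],1],[[-0.76,-0.58,-0.4],[0,0,2.6],1],[[-0.79,-0.54,-0.4],[0,0,2.5],1],[[-0.81,-0.5,-0.4],[0,0,2.5],1],[[-0.83,-0.47,-0.4],[0,0,2.6],1]])

```text
clock: 0.88
position: [0.2656, 0.4882, 0.2822]
ee_rot: [0.274, 0.962, 0.0, 0.0]
ft_force: [0.4, -0.1, -0.4]
grip_width: 1.006
```

move_arm(moves=[[[-0.85,-0.44,0],[0,0,2.5],1],[[-0.86,-0.39,0],[0,0,2.5],1],[[-0.89,-0.36,0],[0,0,2.6],1],[[-0.9,-0.32,0],[0,0,2.5],1],[[-0.91,-0.27,0],[0,0,2.5],1]])

```text
clock: 1.5
position: [0.3275, 0.3865, 0.2812]
ee_rot: [0.378, 0.926, -0.0, -0.0]
ft_force: [0.4, 0.6, 0.2]
grip_width: 0.999
```

move_arm(moves=[[[-0.92,-0.24,0],[0,0,2.6],1],[[-0.94,-0.2,0],[0,0,2.5],1],[[-0.94,-0.15,0],[0,0,2.5],1],[[-0.95,-0.11,0],[0,0,2.6],1],[[-0.95,-0.07,0],[0,0,2.5],1]])

```text
clock: 2.12
position: [0.3897, 0.2847, 0.2813]
ee_rot: [0.478, 0.879, 0.0, -0.0]
ft_force: [-0.3, 0.0, -0.2]
grip_width: 1.001
```

move_arm(moves=[[[-0.95,-0.03,0],[0,0,2.6],1],[[-0.95,0.01,0],[0,0,2.5],1],[[-0.96,0.06,0],[0,0,2.5],1],[[-0.95,0.1,0],[0,0,2.6],1],[[-0.94,0.14,0],[0,0,2.5],1]])

```text
clock: 2.75
position: [0.4518, 0.1829, 0.2813]
ee_rot: [0.572, 0.82, 0.0, -0.0]
ft_force: [1.1, 0.6, 0.2]
grip_width: 1.006
```

move_arm(moves=[[[-0.93,0.18,0],[0,0,2.5],1],[[-0.93,0.22,0],[0,0,2.6],1],[[-0.92,0.27,0],[0,0,2.5],1],[[-0.9,0.3,0],[0,0,2.5],1],[[-0.89,0.35,0],[0,0,2.6],1]])

```text
clock: 3.38
position: [0.5139, 0.0813, 0.2813]
ee_rot: [0.659, 0.752, 0.0, -0.0]
ft_force: [0.3, 0.2, -0.5]
grip_width: 0.997
```

move_arm(moves=[[[-0.88,0.38,0],[0,0,2.5],1],[[-0.85,0.42,0],[0,0,2.5],1],[[-0.84,0.46,0],[0,0,2.6],1],[[-0.81,0.5,0],[0,0,2.5],1],[[-0.79,0.53,0],[0,0,2.5],1]])

```text
clock: 4.0
position: [0.5761, -0.0204, 0.2812]
ee_rot: [0.738, 0.675, -0.0, -0.0]
ft_force: [-0.4, -1.4, 0.3]
grip_width: 0.998
```

```bash
python3 - <<'E'
from h import *
o=get_obs();print(o["clock"],o["position"],o["ee_rot"],o["joint_pos"]); i=camera_info("wrist");print(i["origin"],R.from_quat(i["rotation"]).apply([0,0,1]))
cv2.imwrite("pics/w1.png",cv2.resize(camera("wrist")[:,:,::-1],(800,600),interpolation=cv2.INTER_CUBIC))
E
```

```text
4.0 [ 0.57613817 -0.02035001  0.28124607] [ 7.37596220e-01  6.75242042e-01 -1.13974063e-05 -2.66514675e-07] [-0.53773119  0.21544145  0.58598367  1.54487554 -0.11989834  1.41747736
 -0.03228652]
[0.58122152 0.05202677 0.42351271] [-0.0253095  -0.28068778 -0.95946537]
```

View pics/w1.png

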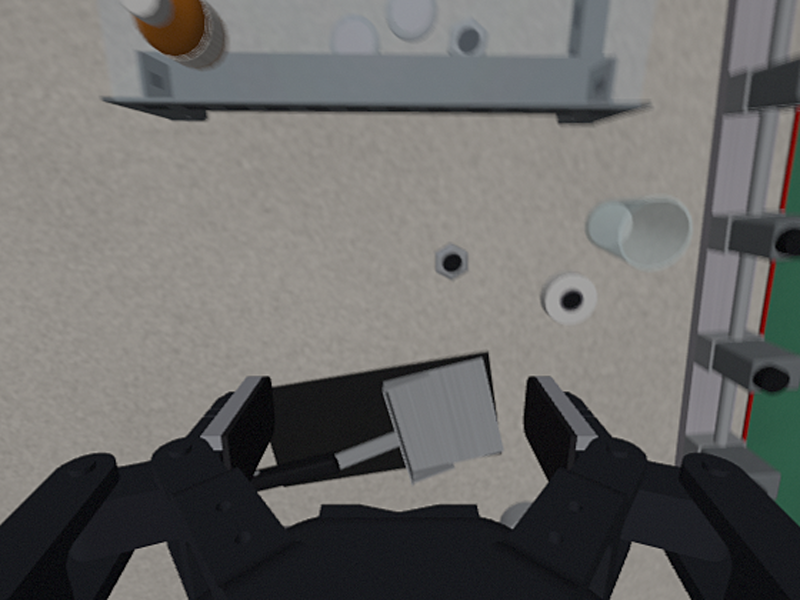

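```bash
python3 - <<'E'
from plan import *
print(at("wrist",452*.7,261*.7,.012))
print([px("wrist",p)/.7 for p in((.6475,.1605,.012),(.5511,.17,.009))])
plan([(.625,-.0305,.06,-6,.7),(.625,-.0305,.001,-6,.7)])
E
```

```text
[ 0.6274506  -0.03189968  0.012     ]
[array([462.55891382,  36.2332831 ]), array([349.06541386,  36.71472656])]
[[[-0.01,0.19,0.88],[0.0,0.0,0.1],0.7],[[-0.01,0.2,0.89],[0.0,0.0,0.0],0.7],[[-0.01,0.19,0.88],[0.0,0.0,0.1],0.7],[[0.0,0.2,0.89],[0.0,0.0,0.1],0.7],[[-0.01,0.19,0.88],[0.0,0.0,0.0],0.7]]
[[[-0.01,0.19,0.89],[0.0,0.1,0.1],0.7],[[-0.01,0.2,0.88],[0.0,0.0,0.1],0.7],[[-0.01,0.19,0.89],[0.0,0.0,0.0],0.7],[[0.0,0.19,0.88],[0.0,0.0,0.1],0.7],[[-0.01,0.2,0.89],[0.0,0.0,0.1],0.7]]
[[[0.0,0.0,0.79],[0.0,0.0,0.0],0.7],[[0.0,0.0,0.78],[0.0,0.0,0.0],0.7],[[0.0,0.0,0.79],[0.0,0.0,0.0],0.7]]
```

move_arm(moves=[[[0,0.2,0.88],[0,0,0],0.7],[[0,0.2,0.88],[0,0,0],0.7],[[0,0.2,0.88],[0,0,0],0.7],[[0,0.2,0.88],[0,0,0],0.7],[[0,0.2,0.88],[0,0,0],0.7]])

```text
clock: 4.68
position: [0.6008, -0.0218, 0.1705]
ee_rot: [0.737, 0.676, 0.0, 0.0]
ft_force: [0.1, 0.5, -0.4]
grip_width: 0.701
```

move_arm(moves=[[[0,0.2,0.88],[0,0,0],0.7],[[0,0.2,0.88],[0,0,0],0.7],[[0,0.2,0.88],[0,0,0],0.7],[[0,0.2,0.88],[0,0,0],0.7],[[0,0.2,0.88],[0,0,0],0.7]])

```text
clock: 5.3
position: [0.6255, -0.0233, 0.0598]
ee_rot: [0.737, 0.676, 0.0, -0.0]
ft_force: [0.2, 0.2, -0.7]
grip_width: 0.7
```

```bash
python3 - <<'E'
from plan import *
plan([(.626,-.031,.001,-6,.7)])
E
```

```text
[[[-0.1,0.02,0.78],[0.0,0.0,0.4],0.7],[[-0.1,0.01,0.79],[0.0,0.0,0.3],0.7],[[-0.1,0.02,0.78],[0.0,0.0,0.4],0.7]]
```

move_arm(moves=[[[-0.1,0.02,0.78],[0,0,0],0.7],[[-0.1,0.02,0.79],[0,0,0],0.7],[[-0.1,0.02,0.78],[0,0,0],0.7],[[0,0,0],[0,0,0],0],[[0,0,0],[0,0,0],0]], squeeze=40)

```text
clock: 5.92
position: [0.6264, -0.031, 0.0031]
ee_rot: [0.737, 0.676, 0.0, 0.0]
ft_force: [0.2, -1.1, 0.4]
grip_width: 0.355
```

move_arm(moves=[[[0,0,0],[0,0,0],0],[[0,0,0],[0,0,0],0],[[0,0,-0.5],[0,0,0],0],[[0,0,-0.9],[0,0,0],0],[[0,0,-0.9],[0,0,0],0]])

```text
clock: 6.55
position: [0.6262, -0.0309, 0.0617]
ee_rot: [0.737, 0.676, 0.0, 0.0]
ft_force: [0.6, -0.4, -0.6]
grip_width: 0.36
```

move_arm(moves=[[[0,0,-0.9],[0,0,0],0],[[0,0,-0.9],[0,0,0],0],[[0,0,0],[0,0,0],0]])

```text
clock: 6.92
position: [0.6273, -0.031, 0.1077]
ee_rot: [0.737, 0.676, 0.002, 0.001]
ft_force: [0.3, 0.3, -1.2]
grip_width: 0.356
```

```bash
python3 - <<'E'
from plan import *
plan([(.52,-.428,.11,-6,0),(.52,-.428,.035,-6,0)])
E
```

```text
[[[-0.9,-0.16,-0.01],[0.0,0.0,0.1],0],[[-0.9,-0.16,0.0],[0.0,0.0,0.0],0],[[-0.9,-0.16,-0.01],[0.0,0.0,0.1],0],[[-0.9,-0.16,-0.01],[0.1,0.0,0.0],0],[[-0.9,-0.16,0.0],[0.0,0.0,0.1],0]]
[[[-0.9,-0.16,-0.01],[0.0,0.0,0.1],0],[[-0.9,-0.15,-0.01],[0.0,0.0,0.0],0],[[-0.9,-0.16,0.0],[0.0,0.0,0.1],0],[[-0.9,-0.16,-0.01],[0.0,0.0,0.0],0],[[-0.9,-0.15,-0.01],[0.0,0.0,0.1],0]]
[[[-0.9,-0.15,0.0],[0.0,0.0,0.1],0],[[-0.9,-0.15,-0.01],[0.1,0.0,0.0],0],[[-0.9,-0.15,0.0],[0.0,0.0,0.1],0],[[-0.91,-0.15,-0.01],[0.0,0.0,0.1],0],[[-0.9,-0.15,-0.01],[0.0,0.0,0.0],0]]
[[[-0.9,-0.15,0.0],[0.0,0.0,0.1],0],[[-0.9,-0.15,-0.01],[0.0,-0.1,0.0],0],[[-0.9,-0.14,0.0],[0.0,0.0,0.1],0],[[0.0,0.0,0.75],[0.0,0.0,0.0],0],[[0.0,0.0,0.75],[0.0,0.0,0.0],0]]
[[[0.0,0.0,0.75],[0.0,0.0,0.0],0],[[0.0,-0.01,0.75],[0.0,0.0,0.0],0]]
```

move_arm(moves=[[[-0.9,-0.16,0],[0,0,0],0],[[-0.9,-0.16,0],[0,0,0],0],[[-0.9,-0.16,0],[0,0,0],0],[[-0.9,-0.16,0],[0,0,0],0],[[-0.9,-0.16,0],[0,0,0],0]])

```text
clock: 7.55
position: [0.595, -0.1441, 0.1045]
ee_rot: [0.737, 0.675, -0.001, -0.0]
ft_force: [0.1, 0.5, -0.7]
grip_width: 0.356
```

move_arm(moves=[[[-0.9,-0.16,0],[0,0,0],0],[[-0.9,-0.16,0],[0,0,0],0],[[-0.9,-0.16,0],[0,0,0],0],[[-0.9,-0.16,0],[0,0,0],0],[[-0.9,-0.16,0],[0,0,0],0]])

```text
clock: 8.18
position: [0.5651, -0.2542, 0.1044]
ee_rot: [0.737, 0.675, -0.001, -0.0]
ft_force: [-0.2, -0.7, -0.4]
grip_width: 0.356
```

move_arm(moves=[[[-0.9,-0.16,0],[0,0,0],0],[[-0.9,-0.16,0],[0,0,0],0],[[-0.9,-0.16,0],[0,0,0],0],[[-0.9,-0.16,0],[0,0,0],0],[[-0.9,-0.16,0],[0,0,0],0]])

```text
clock: 8.8
position: [0.5353, -0.3644, 0.1044]
ee_rot: [0.737, 0.675, -0.0, -0.0]
ft_force: [-0.9, 0.1, -1.0]
grip_width: 0.36
```

move_arm(moves=[[[-0.9,-0.15,0],[0,0,0],0],[[-0.9,-0.15,0],[0,0,0],0],[[-0.9,-0.15,0],[0,0,0],0],[[0,0,0.75],[0,0,0],0],[[0,0,0.75],[0,0,0],0]])

```text
clock: 9.43
position: [0.5197, -0.4277, 0.0654]
ee_rot: [0.737, 0.676, 0.0, -0.001]
ft_force: [-0.0, 0.2, -0.8]
grip_width: 0.355
```

move_arm(moves=[[[0,0,0.75],[0,0,0],0],[[0,0,0.75],[0,0,0],0],[[0,0,0],[0,0,0],0],[[0,0,0],[0,0,0],0.5],[[0,0,0],[0,0,0],0.5]])

```text
clock: 10.05
position: [0.5209, -0.4287, 0.031]
ee_rot: [0.737, 0.676, 0.0, 0.001]
ft_force: [1.1, 0.4, 0.2]
grip_width: 0.499
```

move_arm(moves=[[[0,0,-0.9],[0,0,0],0.5],[[0,0,-0.9],[0,0,0],0.5],[[0,0,-0.9],[0,0,0],0.5],[[0,0,-0.9],[0,0,0],0.5],[[0,0,-0.9],[0,0,0],0.5]])

```text
clock: 10.68
position: [0.5207, -0.4287, 0.1456]
ee_rot: [0.737, 0.676, 0.0, 0.001]
ft_force: [-0.5, -0.2, -0.7]
grip_width: 0.497
```

```bash
python3 - <<'E'
from plan import *
plan([(.48,-.30,.20,-70,.7)])
E
```

```text
[[[0.71,-0.29,-0.31],[0.0,0.0,9.3],0.7],[[0.66,-0.41,-0.31],[0.0,0.0,9.3],0.7],[[0.58,-0.51,-0.32],[0.1,0.0,9.3],0.7],[[0.49,-0.59,-0.31],[0.0,0.0,9.3],0.7],[[0.39,-0.67,-0.31],[0.0,0.0,9.3],0.7]]
[[[0.28,-0.72,-0.31],[0.0,0.0,9.3],0.7],[[0.16,-0.75,-0.31],[0.0,0.0,9.3],0.7]]
```

move_arm(moves=[[[0.7,-0.3,-0.3],[0,0,9.3],0.7],[[0.66,-0.4,-0.3],[0,0,9.3],0.7],[[0.58,-0.5,-0.3],[0,0,9.3],0.7],[[0.5,-0.6,-0.3],[0,0,9.3],0.7],[[0.4,-0.67,-0.3],[0,0,9.3],0.7]])

```text
clock: 11.3
position: [0.4916, -0.336, 0.1822]
ee_rot: [0.945, 0.328, 0.001, 0.0]
ft_force: [0.1, 0.3, 0.2]
grip_width: 0.696
```

move_arm(moves=[[[0.28,-0.72,-0.3],[0,0,9.3],0.7],[[0.16,-0.75,-0.3],[0,0,9.3],0.7]])

```text
clock: 11.55
position: [0.4801, -0.2993, 0.197]
ee_rot: [0.985, 0.171, 0.001, 0.0]
ft_force: [0.3, 0.8, 0.1]
grip_width: 0.703
```

```bash
python3 - <<'E'
from plan import *
plan([(.445,-.234,.20,-80.5,.5)])
E
```

```text
[[[-0.11,-0.73,-0.03],[0.0,0.0,2.5],0.5],[[-0.14,-0.73,-0.03],[0.0,-0.1,2.6],0.5],[[-0.18,-0.72,-0.03],[0.0,0.0,2.5],0.5],[[-0.2,-0.71,-0.03],[0.0,0.0,2.6],0.5]]
```

move_arm(moves=[[[-0.11,-0.73,0],[0,0,2.5],0.5],[[-0.14,-0.73,0],[0,0,2.6],0.5],[[-0.18,-0.72,0],[0,0,2.5],0.5],[[-0.2,-0.71,0],[0,0,2.6],0.5],[[0,0,0],[0,0,0],0.5]])

```text
clock: 12.18
position: [0.445, -0.2338, 0.1963]
ee_rot: [0.996, 0.086, 0.001, -0.001]
ft_force: [0.8, 0.4, 0.3]
grip_width: 0.499
```

```bash
python3 - <<'E'
from h import *
o=get_obs();print(o["clock"],o["position"],o["ee_rot"],o["joint_pos"])
cv2.imwrite("pics/w2.png",cv2.resize(camera("wrist")[:,:,::-1],(800,600),interpolation=cv2.INTER_CUBIC))
E
```

```text
12.175 [ 0.44498498 -0.2337683   0.19634411] [ 0.99628343  0.08611658  0.00147254 -0.00104276] [-0.52894327  0.09487066  0.98996276  1.86793914 -0.08791442  1.22129179
 -0.90934233]
```

View pics/w2.png

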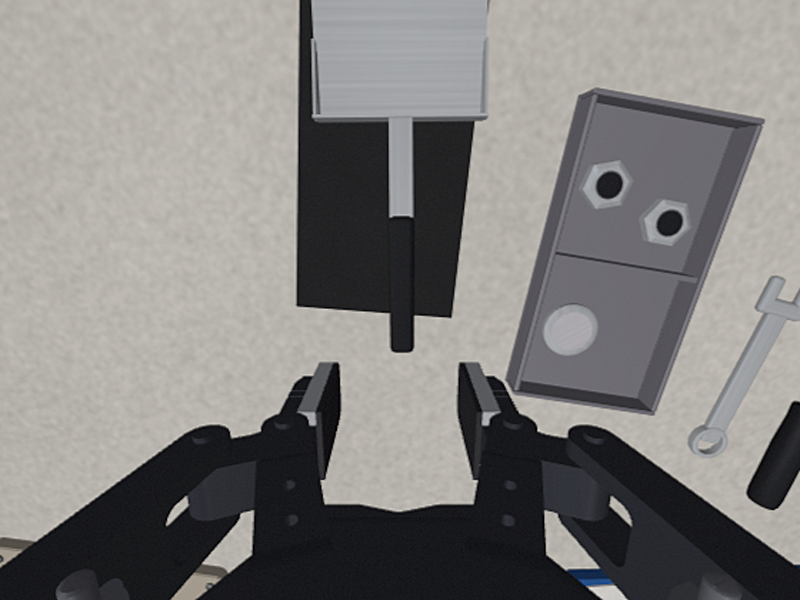

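```bash
python3 - <<'E'
from plan import *
a,b=at("wrist",400*.7,217*.7,.048),at("wrist",401.5*.7,350*.7,.048); print(a,b,np.degrees(np.arctan2(*(a-b)[1::-1])),(a+b)/2)
c,d=at("wrist",314*.7,119*.7,.028),at("wrist",487*.7,117*.7,.028); print(c,d,np.degrees(np.arctan2(*(c-d)[1::-1]))-90,np.linalg.norm(c-d))
t=R.from_quat(get_obs()["ee_rot"]).as_matrix();print(t)
m=(a+b)/2
print(m)
E
```

```text
[ 0.4917941  -0.22598705  0.048     ] [ 0.39732206 -0.24371586  0.048     ] 10.628619115905696 [ 0.44455808 -0.23485146  0.048     ]
[ 0.54431491 -0.15776519  0.028     ] [ 0.5656267 -0.2726529  0.028    ] 10.508974136857077 0.11684767739684161
[[ 0.98511666  0.17186569  0.00271024]
 [ 0.17186211 -0.98511987  0.00150357]
 [ 0.00292832 -0.0010154  -0.9999952 ]]
[ 0.44455808 -0.23485146  0.048     ]
```

move_arm(moves=[[[0,0.03,0.9],[0,0,0],0.5],[[0,0,0.9],[0,0,0],0.5],[[0,0,0.9],[0,0,0.4],0.5],[[0,0,0.9],[0,0,0],0.5],[[0,0,0.9],[0,0,0],0.5]])

```text
clock: 12.85
position: [0.4454, -0.2363, 0.0823]
ee_rot: [0.997, 0.082, 0.0, 0.0]
ft_force: [-0.5, -0.6, 0.7]
grip_width: 0.5
```

move_arm(moves=[[[0,0,0.9],[0,0,0],0.5],[[0,0,0.9],[0,0,0],0.5],[[0,0,0.8],[0,0,0],0.5],[[0,0,0],[0,0,0],0.5]])

```text
clock: 13.35
position: [0.4444, -0.236, 0.0169]
ee_rot: [0.997, 0.082, -0.001, 0.0]
ft_force: [-1.0, -0.1, 0.4]
grip_width: 0.504
```

move_arm(moves=[[[0,0,0],[0,0,0],0],[[0,0,0],[0,0,0],0],[[0,0,0],[0,0,0],0],[[0,0,0],[0,0,0],0]], squeeze=120)

```text
clock: 13.85
position: [0.4455, -0.2356, 0.0181]
ee_rot: [0.997, 0.082, 0.001, 0.0]
ft_force: [0.1, -2.3, 3.4]
grip_width: 0.189
```

move_arm(moves=[[[0,0,-0.4],[0,0,0],0],[[0,0,-0.8],[0,0,0],0],[[0,0,-0.8],[0,0,0],0],[[0,0,-0.8],[0,0,0],0],[[0,0,-0.8],[0,0,0],0]])

```text
clock: 14.48
position: [0.4444, -0.2348, 0.1083]
ee_rot: [0.997, 0.082, -0.0, -0.0]
ft_force: [-0.6, -0.2, -1.6]
grip_width: 0.187
```

```bash
python3 - <<'E'
from plan import *
o=get_obs();print(o["position"],o["ft_force"],o["torque"],o["ee_rot"])
xs=np.array([.102,.9948]);ys=np.array([-.9948,.102]);m=np.array([.570,.104])
g=m+xs*(-.03-.055-.165)+ys*.012; print(g)
plan([(g[0],g[1],.10,-5.5,0)],step=20,ang=5)
E
```

```text
[ 0.44438316 -0.23475669  0.10827762] [-0.56047146 -0.1792016  -1.60556591] [ 0.00751148  0.21037339 -0.02838559] [ 9.96617968e-01  8.21720073e-02 -4.87612391e-04 -3.86937120e-04]
[ 0.5325624 -0.143476 ]
[[[0.25,-0.19,0.02],[0.0,0.0,-4.7],0],[[0.27,-0.17,0.02],[0.0,0.0,-4.7],0],[[0.29,-0.14,0.02],[0.0,0.0,-4.7],0],[[0.29,-0.12,0.02],[0.0,0.0,-4.7],0],[[0.3,-0.1,0.02],[0.0,0.0,-4.7],0]]
[[[0.31,-0.07,0.02],[0.0,0.0,-4.7],0],[[0.31,-0.05,0.02],[0.0,0.0,-4.6],0],[[0.32,-0.02,0.02],[0.0,0.0,-4.7],0],[[0.32,0.01,0.03],[0.0,0.0,-4.7],0],[[0.31,0.03,0.02],[0.0,0.0,-4.7],0]]
[[[0.32,0.06,0.02],[0.0,0.0,-4.7],0],[[0.3,0.08,0.02],[-0.1,0.0,-4.7],0],[[0.3,0.11,0.02],[0.0,0.0,-4.7],0],[[0.29,0.13,0.02],[0.0,0.0,-4.7],0],[[0.28,0.15,0.02],[0.0,0.0,-4.7],0]]
[[[0.26,0.18,0.02],[0.0,0.0,-4.7],0]]
```

move_arm(moves=[[[0.25,-0.19,0],[0,0,-4.7],0],[[0.27,-0.17,0],[0,0,-4.7],0],[[0.29,-0.14,0],[0,0,-4.7],0],[[0.29,-0.12,0],[0,0,-4.7],0],[[0.3,-0.1,0],[0,0,-4.7],0]])

```text
clock: 15.1
position: [0.4721, -0.2061, 0.1077]
ee_rot: [0.959, 0.285, -0.0, -0.0]
ft_force: [-0.2, 0.4, -2.1]
grip_width: 0.188
```

move_arm(moves=[[[0.31,-0.07,0],[0,0,-4.7],0],[[0.31,-0.05,0],[0,0,-4.7],0],[[0.32,-0.02,0],[0,0,-4.7],0],[[0.32,0.01,0],[0,0,-4.7],0],[[0.31,0.03,0],[0,0,-4.7],0]])

```text
clock: 15.72
position: [0.4996, -0.1778, 0.1077]
ee_rot: [0.881, 0.474, -0.0, -0.0]
ft_force: [-0.2, 0.3, -1.3]
grip_width: 0.187
```

move_arm(moves=[[[0.32,0.06,0],[0,0,-4.7],0],[[0.3,0.08,0],[0,0,-4.7],0],[[0.3,0.11,0],[0,0,-4.7],0],[[0.29,0.13,0],[0,0,-4.7],0],[[0.28,0.15,0],[0,0,-4.7],0]])

```text
clock: 16.35
position: [0.5272, -0.1491, 0.1077]
ee_rot: [0.766, 0.643, -0.0, -0.0]
ft_force: [-0.2, -0.4, -2.2]
grip_width: 0.188
```

move_arm(moves=[[[0.26,0.18,0],[0,0,-4.7],0],[[0,0,0],[0,0,0],0]])

```text
clock: 16.6
position: [0.533, -0.1433, 0.1077]
ee_rot: [0.739, 0.673, -0.0, -0.0]
ft_force: [0.5, 0.5, -1.6]
grip_width: 0.19
```

```bash
python3 - <<'E'
from h import *
o=get_obs();print(o["clock"],o["position"],o["ee_rot"],o["joint_pos"])
cv2.imwrite("pics/w3.png",cv2.resize(camera("wrist")[:,:,::-1],(800,600),interpolation=cv2.INTER_CUBIC))
crop("top","t3",115,150,200,150,4)
E
```

```text
16.6 [ 0.53297764 -0.14333038  0.10765504] [ 7.39383687e-01  6.73284250e-01 -1.97625519e-04 -2.06941806e-04] [-0.37062576  0.31718474  0.64861412  1.83243285 -0.21707901  1.06400414
  0.26677469]
```

View pics/w3.png

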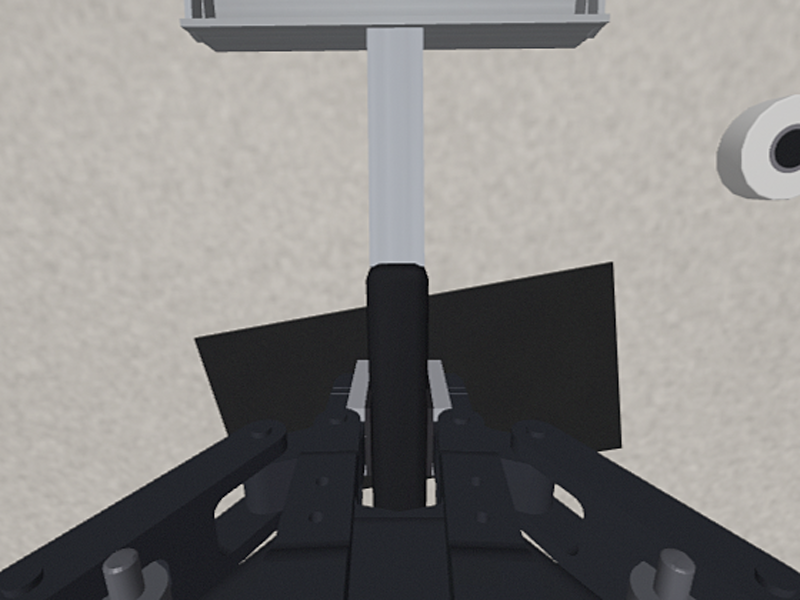

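View pics/t3.png

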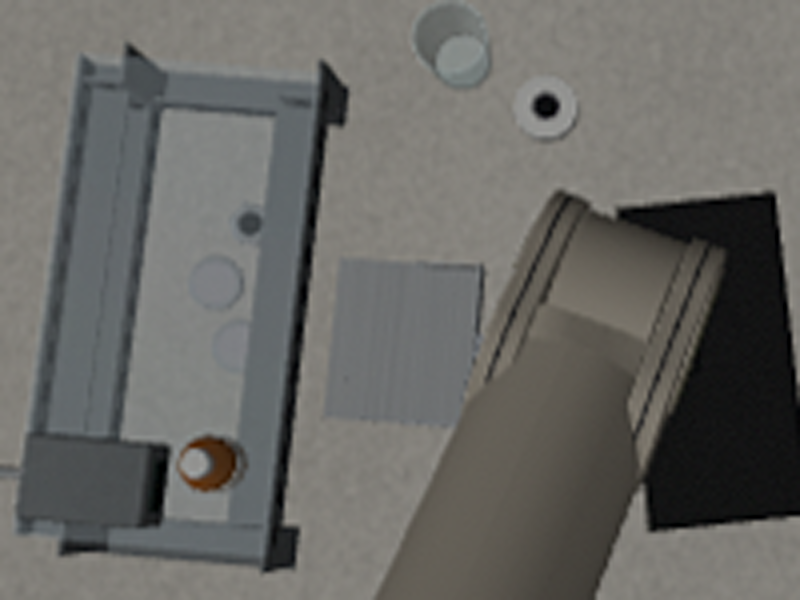

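```bash
python3 - <<'E'
from h import *
T=lambda c,r,z:at("top",115+c/4,150+r/4,z)
o=get_obs();M=R.from_quat(o["ee_rot"]).as_matrix();g=o["position"]
L=lambda p:np.round(M.T@(p-g)*1000,1)
for n,p in dict(noseR=T(339,258,.091),noseL=T(323,417,.091),rearR=T(483,264,.091),nut=T(250,224,.012),d1=T(217,283,.009),d2=T(236,345,.009),lipA=T(322,65,.106),lipB=T(265,570,.106),inA=T(275,112,.106),inB=T(228,520,.106),railA=T(160,110,.106),railB=T(122,435,.106)).items(): print(n,p.round(4),L(p))
E
```

```text
noseR [0.6088 0.0727 0.091 ] [223.1  55.   16.6]
noseL [0.4905 0.0824 0.091 ] [221.4 -63.6  16.6]
rearR [ 0.6033 -0.0349  0.091 ] [115.5  59.9  16.6]
nut [0.6475 0.1605 0.012 ] [314.3  85.1  95.5]
d1 [0.6007 0.1864 0.009 ] [335.5  36.   98.5]
d2 [0.5511 0.17   0.009 ] [314.4 -11.7  98.6]
lipA [0.7529 0.085  0.106 ] [249.2 197.2   1.5]
lipB [0.3806 0.1189 0.106 ] [ 247.2 -176.6    1.7]
inA [0.7172 0.1194 0.106 ] [280.  158.4   1.5]
inB [0.4164 0.1465 0.106 ] [ 278.1 -143.6    1.6]
railA [0.7195 0.2055 0.106 ] [365.9 152.5   1.5]
railB [0.4782 0.2254 0.106 ] [362.6 -89.7   1.6]
```

move_arm(moves=[[[0,0.2,0.9],[0,0,0],0],[[0,0,0.9],[0,0,0],0],[[0,0,0.9],[0,0,0],0],[[0,0,0.8],[0,0,0],0],[[0,0,0],[0,0,0],0]])

```text
clock: 17.32
position: [0.5371, -0.1444, 0.0189]
ee_rot: [0.74, 0.673, -0.001, -0.001]
ft_force: [0.3, -0.9, -2.3]
grip_width: 0.185
```

move_arm(moves=[[[0,0,0.08],[0,0,0],0],[[0,0,0.04],[0,0,0],0],[[0,0,0],[0,0,0],0]])

```text
clock: 17.7
position: [0.5384, -0.1444, 0.0175]
ee_rot: [0.74, 0.673, 0.0, 0.0]
ft_force: [1.0, 0.0, -1.0]
grip_width: 0.191
```

move_arm(moves=[[[0,0,0.04],[0,0,0],0],[[0,0,0],[0,0,0],0]])

```text
clock: 17.95
position: [0.5384, -0.1445, 0.0165]
ee_rot: [0.74, 0.673, 0.0, 0.0]
ft_force: [-0.4, -1.0, 3.0]
grip_width: 0.191
```

```bash
python3 - <<'E'
from h import *
o=get_obs();print(o["position"],o["ft_force"],o["torque"],o["ee_rot"])
crop("side","s4",175,130,160,120,5)
E
```

```text
[ 0.53840847 -0.14452196  0.01645707] [-0.44474801 -1.02373799  3.01364378] [-0.02320912  0.03409557  0.00121443] [7.39683271e-01 6.72955021e-01 3.45740243e-04 2.78604721e-04]
```

View pics/s4.png

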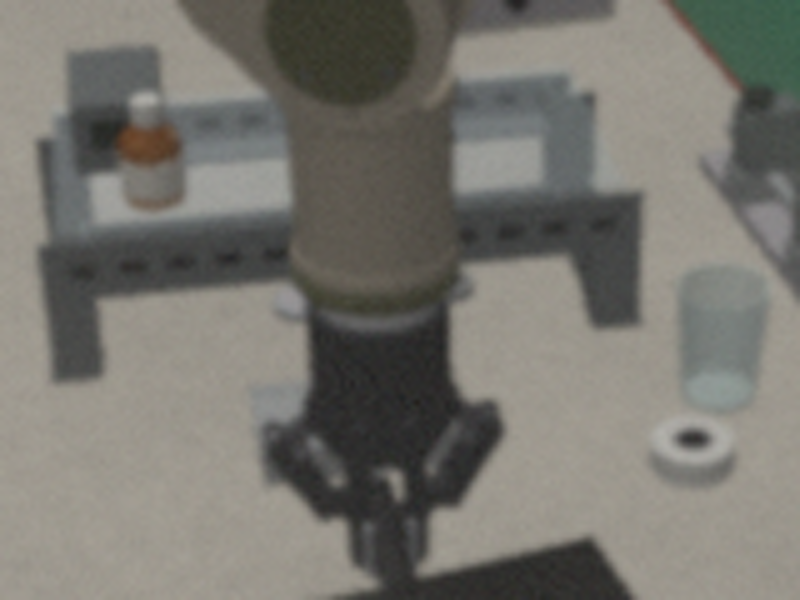

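move_arm(moves=[[[0.4,0,0],[0,0,0],0],[[0.4,0,0],[0,0,0],0],[[0.4,0,0],[0,0,0],0],[[0.4,0,0],[0,0,0],0],[[0.4,0,0],[0,0,0],0]])

```text
clock: 18.62
position: [0.5429, -0.0938, 0.0161]
ee_rot: [0.74, 0.673, 0.0, 0.0]
ft_force: [-0.6, -4.2, 4.0]
grip_width: 0.19
```

move_arm(moves=[[[0.4,0,0],[0,0,0],0],[[0.4,0,0],[0,0,0],0],[[0.4,0,0],[0,0,0],0],[[0.3,0,0],[0,0,0],0],[[0.3,0,0],[0,0,0],0]])

```text
clock: 19.25
position: [0.547, -0.0495, 0.0161]
ee_rot: [0.74, 0.673, -0.0, 0.0]
ft_force: [0.3, -5.5, 5.0]
grip_width: 0.187
```

move_arm(moves=[[[0.3,0,0],[0,0,0],0],[[0.3,0,0],[0,0,0],0],[[0.3,0,0],[0,0,0],0],[[0.3,0,0],[0,0,0],0],[[0.2,0,0],[0,0,0],0]])

```text
clock: 19.88
position: [0.5503, -0.0146, 0.0161]
ee_rot: [0.74, 0.673, -0.0, 0.0]
ft_force: [0.2, -4.5, 5.1]
grip_width: 0.19
```

```bash
python3 - <<'E'
from h import *
o=get_obs();print(o["clock"],o["position"],o["ft_force"],o["ee_rot"])
T=lambda c,r,z:at("top",115+c/4,150+r/4,z)
M=R.from_quat(o["ee_rot"]).as_matrix()
print(M.T@(T(265,337,.106)-o["position"]),"lip x", (M.T@((T(322,65,.106)+T(265,570,.106))/2-o["position"]))*1000)
crop("top","t5",115,150,100,130,4)
E
```

```text
19.875 [ 0.55029159 -0.01461787  0.01610101] [ 0.21342141 -4.52017149  5.08203007] [ 7.39612495e-01  6.73032942e-01 -7.25406116e-05  1.01439457e-04]
[ 0.13674934 -0.01442085 -0.0899331 ] lip x [117.5772122    5.38396791 -89.92738297]
```

View pics/t5.png

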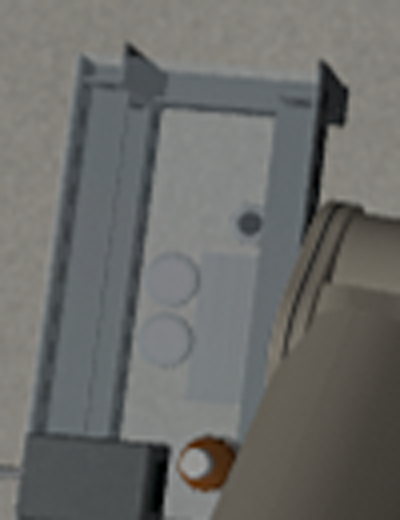

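move_arm(moves=[[[0.2,0,0],[0,0,0],0],[[0.2,0,0],[0,0,0],0],[[0.2,0,0],[0,0,0],0],[[0.2,0,0],[0,0,0],0],[[0.2,0,0],[0,0,0],0]])

```text
clock: 20.55
position: [0.5526, 0.0095, 0.0162]
ee_rot: [0.74, 0.673, -0.0, 0.0]
ft_force: [-0.4, -7.5, 6.9]
grip_width: 0.195
```

move_arm(moves=[[[0.2,0,0],[0,0,0],0],[[0.2,0,0],[0,0,0],0],[[0.2,0,0],[0,0,0],0],[[0.12,0,0],[0,0,0],0],[[0,0,0],[0,0,0],0]])

```text
clock: 21.18
position: [0.5544, 0.0274, 0.0162]
ee_rot: [0.74, 0.673, -0.0, 0.0]
ft_force: [-0.3, -5.6, 7.0]
grip_width: 0.187
```

```bash
python3 - <<'E'
from h import *
o=get_obs();print(o["clock"],o["position"],o["ft_force"],o["ee_rot"])
crop("top","t6",115,150,100,130,4)
E
```

```text
21.175 [0.55438265 0.02735908 0.01623317] [-0.30379614 -5.63782676  7.00388438] [ 7.39853046e-01  6.72768385e-01 -2.15569672e-04  3.52450117e-04]
```

View pics/t6.png

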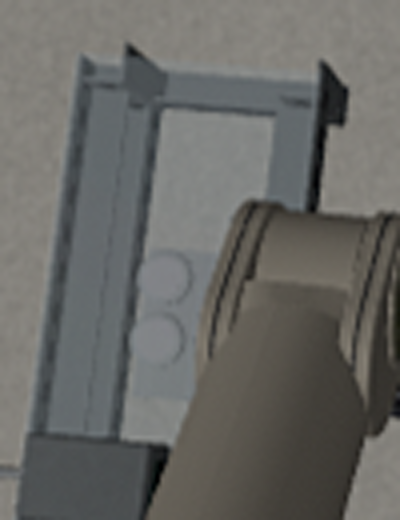

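move_arm(moves=[[[0.07,0,0],[0,0,0],0],[[0.07,0,0],[0,0,0],0],[[0,0,0],[0,0,0],0]])

```text
clock: 21.6
position: [0.5547, 0.0309, 0.0162]
ee_rot: [0.74, 0.673, -0.0, 0.0]
ft_force: [0.2, -6.2, 6.6]
grip_width: 0.188
```

move_arm(moves=[[[-0.05,0,0],[0,0,0],0],[[-0.1,0,0],[0,0,0],0],[[-0.15,0,0],[0,0,0],0],[[-0.2,0,0],[0,0,0],0],[[-0.2,0,0],[0,0,0],0]])

```text
clock: 22.22
position: [0.5529, 0.0139, 0.016]
ee_rot: [0.74, 0.673, 0.0, -0.0]
ft_force: [-0.2, 4.4, 3.1]
grip_width: 0.191
```

```bash
python3 - <<'E'
from h import *
o=get_obs();print(o["clock"],o["position"],o["ft_force"],o["ee_rot"])
crop("top","t7",115,150,100,130,4)
E
```

```text
22.225 [0.55285676 0.01389696 0.01602787] [-0.19465331  4.38399659  3.11267724] [ 7.39530995e-01  6.73122469e-01  7.57395412e-05 -2.07632017e-04]
```

View pics/t7.png

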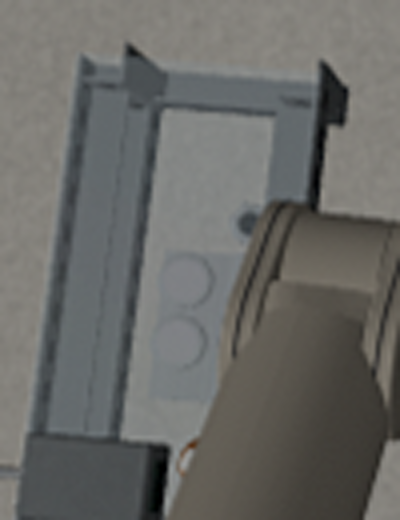

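move_arm(moves=[[[-0.25,0,0],[0,0,0],0],[[-0.3,0,0],[0,0,0],0],[[-0.35,0,0],[0,0,0],0],[[-0.4,0,0],[0,0,0],0],[[-0.45,0,0],[0,0,0],0]])

```text
clock: 22.9
position: [0.5487, -0.0304, 0.016]
ee_rot: [0.74, 0.673, -0.0, -0.0]
ft_force: [-0.4, 3.9, 3.9]
grip_width: 0.191
```

move_arm(moves=[[[-0.45,0,0],[0,0,0],0],[[-0.45,0,0],[0,0,0],0],[[-0.45,0,0],[0,0,0],0],[[-0.45,0,0],[0,0,0],0],[[-0.45,0,0],[0,0,0],0]])

```text
clock: 23.52
position: [0.5435, -0.0863, 0.016]
ee_rot: [0.74, 0.673, 0.0, -0.0]
ft_force: [0.7, 4.6, 3.7]
grip_width: 0.19
```

move_arm(moves=[[[-0.45,0,0],[0,0,0],0],[[-0.45,0,0],[0,0,0],0],[[-0.45,0,0],[0,0,0],0],[[-0.45,0,0],[0,0,0],0],[[-0.45,0,0],[0,0,0],0]])

```text
clock: 24.15
position: [0.5382, -0.1423, 0.016]
ee_rot: [0.74, 0.673, -0.0, -0.0]
ft_force: [0.6, 3.7, 4.1]
grip_width: 0.188
```

move_arm(moves=[[[-0.4,0,0],[0,0,0],0],[[-0.35,0,0],[0,0,0],0],[[-0.3,0,0],[0,0,0],0],[[-0.2,0,0],[0,0,0],0],[[-0.1,0,0],[0,0,0],0]])

```text
clock: 24.78
position: [0.5351, -0.1754, 0.016]
ee_rot: [0.74, 0.673, 0.0, -0.0]
ft_force: [0.1, 4.0, 2.9]
grip_width: 0.189
```

```bash
python3 - <<'E'
from h import *
o=get_obs();print(o["clock"],o["position"],o["ft_force"],o["ee_rot"])
cv2.imwrite("pics/t8.png",cv2.resize(camera("top")[150:270,150:310,::-1],None,fx=5,fy=5,interpolation=cv2.INTER_CUBIC))
E
```

```text
24.775 [ 0.53508415 -0.17541782  0.01600198] [0.05672003 4.03360274 2.9155752 ] [ 7.39649992e-01  6.72991742e-01  2.28901453e-05 -6.19597485e-05]
```

View pics/t8.png

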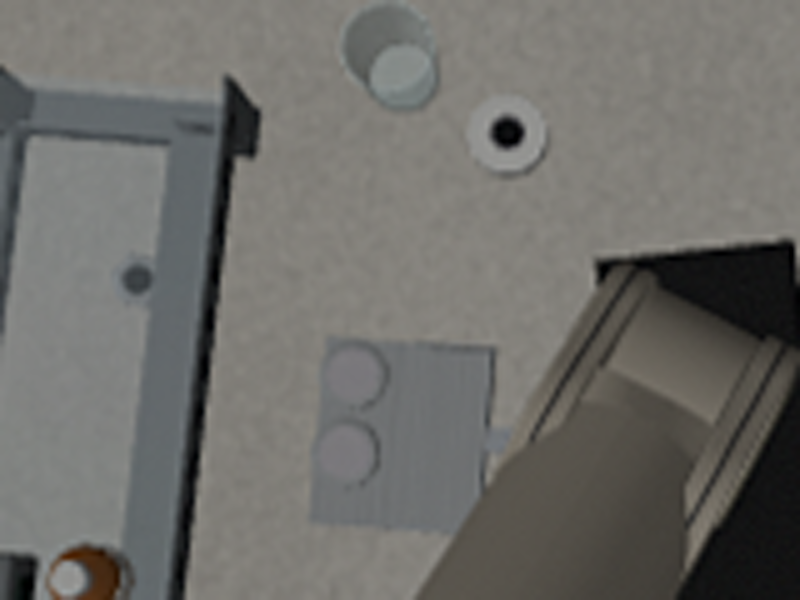

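move_arm(moves=[[[0,0,-0.02],[0,0,0],0],[[0,0,0],[0,0,0],0.45],[[0,0,0],[0,0,0],0.45],[[0,0,0],[0,0,0],0.6],[[0,0,-0.6],[0,0,0],0.6]])

```text
clock: 25.45
position: [0.5342, -0.1752, 0.0312]
ee_rot: [0.74, 0.673, -0.001, -0.001]
ft_force: [-0.4, -0.1, 0.5]
grip_width: 0.602
```

move_arm(moves=[[[0,0,-0.9],[0,0,0],0.6],[[0,0,-0.9],[0,0,0],0.6],[[0,0,-0.9],[0,0,0],0.6],[[0,0,-0.9],[0,0,0],0.68]])

```text
clock: 25.95
position: [0.5352, -0.1755, 0.1234]
ee_rot: [0.74, 0.673, 0.0, 0.0]
ft_force: [0.4, -0.8, 0.3]
grip_width: 0.679
```

```bash
python3 - <<'E'
from plan import *
T=lambda c,r,z:at("top",150+c/5,150+r/5,z)
d1,d2=T(357,374,.011),T(347,452,.011); print(d1,d2)
print(T(328,337,.002),T(310,520,.002),T(495,347,.002))
plan([(d1[0],d1[1],.10,-75,.68)])
E
```

```text
[0.58600747 0.01984375 0.011     ] [0.53653479 0.02561129 0.011     ]
[0.61098478 0.04006458 0.002     ] [0.4942995 0.0499548 0.002    ] [ 0.60358712 -0.06694198  0.002     ]
[[[0.89,0.14,0.1],[0.0,0.0,7.7],0.68],[[0.89,0.03,0.11],[0.0,0.0,7.8],0.68],[[0.89,-0.1,0.1],[0.0,0.0,7.7],0.68],[[0.87,-0.22,0.11],[0.0,0.0,7.7],0.68],[[0.84,-0.33,0.1],[0.0,0.0,7.8],0.68]]
[[[0.78,-0.45,0.1],[0.0,0.0,7.7],0.68],[[0.71,-0.54,0.11],[0.0,0.0,7.7],0.68],[[0.64,-0.63,0.1],[0.0,0.0,7.8],0.68],[[0.54,-0.71,0.11],[0.0,0.0,7.7],0.68]]
```

move_arm(moves=[[[0.89,0.14,0.1],[0,0,7.7],0.68],[[0.89,0.03,0.1],[0,0,7.8],0.68],[[0.89,-0.1,0.1],[0,0,7.7],0.68],[[0.87,-0.22,0.1],[0,0,7.7],0.68],[[0.84,-0.33,0.1],[0,0,7.8],0.68]])

```text
clock: 26.58
position: [0.5638, -0.0661, 0.1101]
ee_rot: [0.922, 0.388, 0.0, 0.0]
ft_force: [0.0, 0.2, 0.9]
grip_width: 0.677
```

move_arm(moves=[[[0.78,-0.45,0.1],[0,0,7.7],0.68],[[0.71,-0.54,0.1],[0,0,7.7],0.68],[[0.64,-0.63,0.1],[0,0,7.8],0.68],[[0.54,-0.71,0.1],[0,0,7.7],0.68],[[0,0,0],[0,0,0],0.68]])

```text
clock: 27.2
position: [0.5862, 0.022, 0.0995]
ee_rot: [0.991, 0.132, 0.0, -0.0]
ft_force: [-0.1, -0.5, 0.3]
grip_width: 0.684
```

```bash
python3 - <<'E'
from plan import *
o=get_obs();print(o["position"],o["joint_pos"])
im=camera("wrist"); cv2.imwrite("pics/w9.png",cv2.resize(im[:,:,::-1],(800,600),interpolation=cv2.INTER_CUBIC))
print(px("wrist",(.588,.0195,.011))/.7,px("wrist",(.5385,.0255,.011))/.7)
plan([(.588,.0195,.002,-75,.68)])
E
```

```text
[0.5862228  0.02199675 0.09952415] [-0.75332227  0.4521818   0.8030528   1.75388208 -0.36273835  1.09023309
 -1.13526565]
[402.87186761 307.00279738] [371.24651996 380.96826466]
[[[0.01,0.01,0.78],[0.0,0.0,0.0],0.68],[[0.02,0.01,0.78],[0.0,0.0,0.1],0.68],[[0.01,0.01,0.78],[0.0,0.0,0.0],0.68],[[0.01,0.01,0.78],[0.0,0.0,0.1],0.68],[[0.02,0.01,0.79],[0.0,0.0,0.0],0.68]]
```

View pics/w9.png

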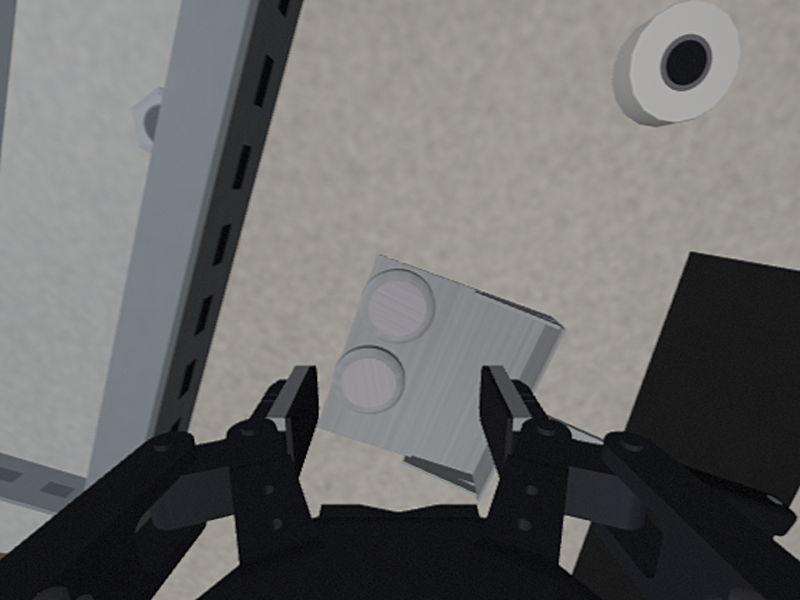

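move_arm(moves=[[[0.01,0.02,0.78],[0,0,0],0.68],[[0.01,0.02,0.78],[0,0,0],0.68],[[0.01,0.02,0.78],[0,0,0],0.68],[[0.01,0.02,0.78],[0,0,0],0.68],[[0.01,0.02,0.78],[0,0,0],0.68]])

```text
clock: 27.88
position: [0.5876, 0.0177, -0.0001]
ee_rot: [0.991, 0.131, -0.0, 0.0]
ft_force: [0.5, -0.8, 1.0]
grip_width: 0.676
```

move_arm(moves=[[[0,0,0],[0,0,0],0.3],[[0,0,0],[0,0,0],0.3],[[0,0,0],[0,0,0],0.3],[[0,0,0],[0,0,0],0.3]], squeeze=40)

```text
clock: 28.38
position: [0.5877, 0.0183, 0.0015]
ee_rot: [0.991, 0.131, 0.0, -0.0]
ft_force: [-0.4, -0.8, -0.6]
grip_width: 0.485
```

move_arm(moves=[[[0,0,-0.3],[0,0,0],0.3],[[0,0,-0.8],[0,0,0],0.3],[[0,0,-0.8],[0,0,0],0.3],[[0,0,-0.8],[0,0,0],0.3],[[0,0,-0.8],[0,0,0],0.3]])

```text
clock: 29.0
position: [0.588, 0.018, 0.0909]
ee_rot: [0.991, 0.131, 0.0, -0.0]
ft_force: [0.0, -0.0, -0.7]
grip_width: 0.486
```

```bash
python3 - <<'E'
from plan import *
plan([(.40,-.425,.12,-75,.3),(.40,-.425,.036,-75,.3)])
E
```

```text
[[[-0.56,0.72,-0.06],[0.0,0.0,0.0],0.3],[[-0.57,0.72,-0.05],[0.0,0.0,0.0],0.3],[[-0.56,0.73,-0.06],[0.0,0.0,0.0],0.3],[[-0.57,0.72,-0.05],[0.0,0.0,0.0],0.3],[[-0.56,0.72,-0.06],[0.0,0.0,0.0],0.3]]
[[[-0.57,0.72,-0.06],[0.0,0.0,0.0],0.3],[[-0.56,0.73,-0.05],[0.0,0.0,0.0],0.3],[[-0.56,0.72,-0.06],[0.0,0.0,0.0],0.3],[[-0.57,0.72,-0.06],[0.0,0.0,0.0],0.3],[[-0.56,0.72,-0.05],[0.0,0.0,0.0],0.3]]
[[[-0.57,0.73,-0.06],[0.0,0.0,0.0],0.3],[[-0.56,0.72,-0.05],[0.0,0.0,0.0],0.3],[[-0.56,0.72,-0.06],[0.0,0.0,0.0],0.3],[[-0.57,0.72,-0.06],[0.0,0.0,0.0],0.3],[[-0.56,0.72,-0.05],[0.0,0.0,0.0],0.3]]
[[[-0.57,0.73,-0.06],[0.0,0.0,0.0],0.3],[[-0.56,0.72,-0.05],[0.0,0.0,0.0],0.3],[[-0.57,0.72,-0.06],[0.0,0.0,0.0],0.3],[[-0.56,0.72,-0.06],[0.0,0.0,0.0],0.3],[[-0.56,0.73,-0.05],[0.0,0.0,0.0],0.3]]
[[[-0.57,0.72,-0.06],[0.0,-0.1,0.0],0.3],[[0.0,0.0,0.84],[0.0,0.0,0.0],0.3],[[0.0,0.0,0.84],[0.0,0.0,0.0],0.3],[[0.0,0.0,0.84],[0.0,0.0,0.0],0.3],[[0.01,0.0,0.84],[0.0,0.0,0.0],0.3]]
```

move_arm(moves=[[[-0.5,0.7,-0.3],[0,0,0],0.3],[[-0.74,0.95,-0.3],[0,0,0],0.3],[[-0.74,0.95,-0.3],[0,0,0],0.3],[[-0.74,0.95,-0.3],[0,0,0],0.3],[[-0.74,0.95,0],[0,0,0],0.3]])

```text
clock: 29.62
position: [0.5316, -0.1163, 0.1193]
ee_rot: [0.992, 0.129, -0.0, -0.0]
ft_force: [-0.7, 0.1, -0.8]
grip_width: 0.487
```

move_arm(moves=[[[-0.74,0.95,0],[0,0,0],0.3],[[-0.74,0.95,0],[0,0,0],0.3],[[-0.74,0.95,0],[0,0,0],0.3],[[-0.74,0.95,0],[0,0,0],0.3],[[-0.74,0.95,0],[0,0,0],0.3]])

```text
clock: 30.25
position: [0.4721, -0.2542, 0.1188]
ee_rot: [0.992, 0.129, -0.0, -0.0]
ft_force: [0.3, 0.3, -0.8]
grip_width: 0.485
```

move_arm(moves=[[[-0.74,0.95,0],[0,0,0],0.3],[[-0.74,0.95,0],[0,0,0],0.3],[[-0.74,0.95,0],[0,0,0],0.3],[[-0.74,0.95,0],[0,0,0],0.3],[[-0.74,0.95,0],[0,0,0],0.3]])

```text
clock: 30.88
position: [0.4131, -0.3923, 0.1188]
ee_rot: [0.992, 0.129, -0.0, -0.0]
ft_force: [1.3, -0.9, -0.0]
grip_width: 0.487
```

move_arm(moves=[[[-0.74,0.95,0],[0,0,0],0.3],[[-0.2,0.3,0.5],[0,0,0],0.3],[[0,0,0.8],[0,0,0],0.3],[[0,0,0.8],[0,0,0],0.3],[[0,0,0],[0,0,0],0.3]])

```text
clock: 31.5
position: [0.4011, -0.4247, 0.0641]
ee_rot: [0.991, 0.131, -0.001, -0.002]
ft_force: [1.1, -0.5, -0.6]
grip_width: 0.484
```

```bash
python3 - <<'E'
from plan import *
plan([(.40,-.425,.036,-75,.3)])
E
```

```text
[[[-0.02,0.0,0.56],[-0.1,0.1,0.0],0.3],[[-0.02,0.0,0.57],[-0.1,0.0,0.1],0.3]]
```

move_arm(moves=[[[0,0,0.56],[0,0,0],0.3],[[0,0,0.5],[0,0,0],0.3],[[0,0,0],[0,0,0],0.3],[[0,0,0],[0,0,0],0.68],[[0,0,0],[0,0,0],0.68]])

```text
clock: 32.12
position: [0.4018, -0.427, 0.0405]
ee_rot: [0.991, 0.131, 0.0, 0.0]
ft_force: [0.0, -0.5, 0.7]
grip_width: 0.68
```

move_arm(moves=[[[0,0,-0.9],[0,0,0],0.68],[[0,0,-0.9],[0,0,0],0.68],[[0,0,-0.9],[0,0,0],0.68],[[0,0,-0.6],[0,0,0],0.68]])

```text
clock: 32.62
position: [0.4018, -0.4271, 0.1239]
ee_rot: [0.991, 0.131, 0.001, 0.0]
ft_force: [-0.5, -0.8, -0.1]
grip_width: 0.682
```

```bash
python3 - <<'E'
from plan import *
crop("top","t10",330,210,60,90,6)
plan([(.5385,.0250,.10,-80,.68),(.5385,.025,.001,-80,.68)],step=25)
E
```

```text
[[[0.52,-0.85,0.05],[0.0,0.0,0.3],0.68],[[0.52,-0.85,0.05],[0.0,0.0,0.2],0.68],[[0.52,-0.85,0.06],[0.0,0.0,0.3],0.68],[[0.51,-0.85,0.05],[0.0,0.0,0.3],0.68],[[0.51,-0.86,0.05],[0.0,0.0,0.2],0.68]]
[[[0.5,-0.85,0.05],[0.0,0.0,0.3],0.68],[[0.5,-0.87,0.06],[0.0,0.0,0.2],0.68],[[0.5,-0.86,0.05],[0.1,-0.1,0.3],0.68],[[0.49,-0.86,0.05],[0.0,0.0,0.3],0.68],[[0.49,-0.87,0.06],[0.0,0.0,0.2],0.68]]
[[[0.48,-0.87,0.05],[0.0,0.0,0.3],0.68],[[0.48,-0.87,0.05],[0.0,0.0,0.3],0.68],[[0.48,-0.88,0.06],[0.0,0.0,0.2],0.68],[[0.47,-0.87,0.05],[0.0,0.0,0.3],0.68],[[0.47,-0.88,0.05],[0.0,0.0,0.2],0.68]]
[[[0.46,-0.88,0.05],[0.0,0.0,0.3],0.68],[[0.46,-0.88,0.06],[0.0,0.0,0.3],0.68],[[0.46,-0.89,0.05],[0.0,0.0,0.2],0.68],[[0.45,-0.88,0.05],[0.0,0.0,0.3],0.68],[[0.0,0.0,0.99],[0.0,0.0,0.0],0.68]]
[[[0.0,0.0,0.99],[0.0,0.0,0.0],0.68],[[0.0,0.0,0.99],[0.0,0.0,0.0],0.68],[[0.0,-0.01,0.99],[0.0,0.0,0.0],0.68]]
```

move_arm(moves=[[[0.52,-0.85,0.05],[0,0,0.3],0.68],[[0.52,-0.85,0.05],[0,0,0.3],0.68],[[0.52,-0.85,0.05],[0,0,0.3],0.68],[[0.51,-0.85,0.05],[0,0,0.3],0.68],[[0.51,-0.86,0.05],[0,0,0.2],0.68]])

```text
clock: 33.3
position: [0.4376, -0.3066, 0.1159]
ee_rot: [0.993, 0.118, -0.0, -0.0]
ft_force: [0.8, -0.3, -1.2]
grip_width: 0.682
```

move_arm(moves=[[[0.5,-0.85,0.05],[0,0,0.3],0.68],[[0.5,-0.87,0.05],[0,0,0.2],0.68],[[0.5,-0.86,0.05],[0,0,0.3],0.68],[[0.49,-0.86,0.05],[0,0,0.3],0.68],[[0.49,-0.87,0.05],[0,0,0.2],0.68]])

```text
clock: 33.92
position: [0.4736, -0.1876, 0.1097]
ee_rot: [0.994, 0.107, -0.0, -0.0]
ft_force: [0.6, 0.0, -0.0]
grip_width: 0.682
```

move_arm(moves=[[[0.48,-0.87,0.05],[0,0,0.3],0.68],[[0.48,-0.87,0.05],[0,0,0.3],0.68],[[0.48,-0.88,0.05],[0,0,0.2],0.68],[[0.47,-0.87,0.05],[0,0,0.3],0.68],[[0.47,-0.88,0.05],[0,0,0.2],0.68]])

```text
clock: 34.55
position: [0.5096, -0.0686, 0.1035]
ee_rot: [0.995, 0.096, -0.0, -0.0]
ft_force: [-0.7, 0.2, 0.3]
grip_width: 0.682
```

move_arm(moves=[[[0.46,-0.88,0.05],[0,0,0.3],0.68],[[0.46,-0.88,0.05],[0,0,0.3],0.68],[[0.46,-0.89,0.05],[0,0,0.2],0.68],[[0.45,-0.88,0.05],[0,0,0.3],0.68],[[0,0,0],[0,0,0],0.68]])

```text
clock: 35.17
position: [0.5384, 0.0277, 0.0982]
ee_rot: [0.996, 0.088, -0.0, -0.0]
ft_force: [-0.4, -0.3, -0.5]
grip_width: 0.679
```

```bash
python3 - <<'E'
from plan import *
i=camera_info("wrist");im=camera("wrist")
e=px("wrist",(.5385,.0255,.011)); print(e)
# find disc: circle near the expected place
g=cv2.GaussianBlur(cv2.cvtColor(im,cv2.COLOR_RGB2GRAY),(5,5),0)
s=297/(i["origin"][2]-.011)*.022*1.0
c=cv2.HoughCircles(g,cv2.HOUGH_GRADIENT,1,20,param1=60,param2=12,minRadius=int(s*.7),maxRadius=int(s*1.1))
print(s,[tuple(np.round(k,1)) for k in c[0] if np.hypot(*(k[:2]-e))<40], [at("wrist",k[0],k[1],.011,i).round(4) for k in c[0] if np.hypot(*(k[:2]-e))<40])
u,v=map(int,e);cv2.imwrite("pics/w11.png",cv2.resize(im[max(0,v-60):v+60,max(0,u-80):u+80,::-1],None,fx=5,fy=5))
plan([(.5385,.025,.001,-80,.68)],step=25)
E
```

```text
[281.05980909 216.86180675]
28.475443083787404 [(np.float32(279.5), np.float32(217.5), np.float32(26.0))] [array([0.5381, 0.0283, 0.011 ])]
[[[0.0,0.01,0.97],[0.0,0.0,0.0],0.68],[[0.0,0.01,0.98],[0.0,0.0,0.0],0.68],[[0.01,0.01,0.97],[0.0,0.0,0.0],0.68],[[0.0,0.01,0.97],[0.0,0.0,0.0],0.68]]
```

move_arm(moves=[[[0,0,0.97],[0,0,0],0.68],[[0,0,0.97],[0,0,0],0.68],[[0,0,0.97],[0,0,0],0.68],[[0,0,0.96],[0,0,0],0.68],[[0,0,0],[0,0,0],0.68]])

```text
clock: 35.85
position: [0.5369, 0.0243, 0.0009]
ee_rot: [0.996, 0.086, -0.001, 0.0]
ft_force: [0.8, -0.5, -0.5]
grip_width: 0.68
```

move_arm(moves=[[[0,0,0],[0,0,0],0.3],[[0,0,0],[0,0,0],0.3],[[0,0,0],[0,0,0],0.3],[[0,0,0],[0,0,0],0.3]], squeeze=40)

```text
clock: 36.35
position: [0.539, 0.0253, 0.0032]
ee_rot: [0.996, 0.086, 0.001, -0.0]
ft_force: [-2.1, -2.6, 7.8]
grip_width: 0.481
```

move_arm(moves=[[[0,0,-0.3],[0,0,0],0.3],[[0,0,-0.9],[0,0,0],0.3],[[0,0,-0.9],[0,0,0],0.3],[[0,0,-0.9],[0,0,0],0.3],[[0,0,-0.9],[0,0,0],0.3]])

```text
clock: 36.98
position: [0.5383, 0.0259, 0.1008]
ee_rot: [0.996, 0.086, 0.0, -0.0]
ft_force: [-0.0, -0.3, -1.3]
grip_width: 0.483
```

```bash
python3 - <<'E'
from plan import *
plan([(.450,-.425,.12,-80,.3),(.45,-.425,.038,-80,.3)],step=25)
E
```

```text
[[[-0.35,0.9,-0.04],[0.0,0.0,0.0],0.3],[[-0.34,0.91,-0.04],[0.0,0.0,0.0],0.3],[[-0.35,0.9,-0.04],[0.0,0.0,0.0],0.3],[[-0.35,0.9,-0.04],[0.0,0.0,0.0],0.3],[[-0.34,0.9,-0.04],[0.0,0.0,0.0],0.3]]
[[[-0.35,0.91,-0.05],[0.0,0.0,0.0],0.3],[[-0.35,0.9,-0.04],[0.0,0.0,0.0],0.3],[[-0.34,0.9,-0.04],[0.0,0.0,0.0],0.3],[[-0.35,0.91,-0.04],[0.0,0.0,0.0],0.3],[[-0.35,0.9,-0.04],[0.0,0.0,0.0],0.3]]
[[[-0.34,0.9,-0.04],[0.0,0.0,-0.1],0.3],[[-0.35,0.91,-0.04],[0.0,0.0,0.0],0.3],[[-0.35,0.9,-0.04],[0.0,0.0,0.0],0.3],[[-0.35,0.9,-0.04],[0.0,0.0,0.0],0.3],[[-0.34,0.9,-0.04],[0.0,0.0,0.0],0.3]]
[[[-0.35,0.9,-0.05],[0.0,0.0,0.0],0.3],[[-0.35,0.91,-0.04],[0.0,0.0,0.0],0.3],[[-0.35,0.9,-0.04],[0.0,0.0,0.0],0.3],[[-0.35,0.9,-0.04],[0.0,0.0,0.0],0.3],[[0.0,0.0,0.82],[0.0,0.0,0.0],0.3]]
[[[0.0,0.0,0.82],[0.0,0.0,0.0],0.3],[[0.0,0.0,0.82],[0.0,0.0,0.0],0.3],[[0.0,0.0,0.82],[0.0,0.0,0.0],0.3]]
```

move_arm(moves=[[[-0.35,0.9,-0.1],[0,0,0],0.3],[[-0.35,0.9,-0.1],[0,0,0],0.3],[[-0.35,0.9,-0.1],[0,0,0],0.3],[[-0.35,0.9,-0.1],[0,0,0],0.3],[[-0.34,0.9,-0.1],[0,0,0],0.3]])

```text
clock: 37.6
position: [0.5138, -0.0945, 0.1118]
ee_rot: [0.996, 0.086, -0.0, -0.0]
ft_force: [-0.2, 0.9, -0.4]
grip_width: 0.483
```

move_arm(moves=[[[-0.35,0.9,-0.1],[0,0,0],0.3],[[-0.35,0.9,-0.1],[0,0,0],0.3],[[-0.35,0.9,-0.1],[0,0,0],0.3],[[-0.35,0.9,0],[0,0,0],0.3],[[-0.34,0.91,0],[0,0,0],0.3]])

```text
clock: 38.22
position: [0.4901, -0.2128, 0.1192]
ee_rot: [0.996, 0.086, -0.0, -0.0]
ft_force: [0.1, 0.3, -1.5]
grip_width: 0.483
```

move_arm(moves=[[[-0.35,0.9,0],[0,0,0],0.3],[[-0.35,0.9,0],[0,0,0],0.3],[[-0.35,0.9,0],[0,0,0],0.3],[[-0.35,0.91,0],[0,0,0],0.3],[[-0.34,0.9,0],[0,0,0],0.3]])

```text
clock: 38.85
position: [0.4664, -0.3312, 0.1192]
ee_rot: [0.996, 0.086, -0.0, -0.0]
ft_force: [1.5, 0.0, -0.8]
grip_width: 0.486
```

move_arm(moves=[[[-0.35,0.9,0],[0,0,0],0.3],[[-0.35,0.9,0],[0,0,0],0.3],[[-0.35,0.91,0],[0,0,0],0.3],[[-0.35,0.9,0],[0,0,0],0.3],[[0,0,0.8],[0,0,0],0.3]])

```text
clock: 39.48
position: [0.447, -0.4278, 0.1]
ee_rot: [0.996, 0.084, 0.0, 0.001]
ft_force: [-0.3, 0.8, -0.1]
grip_width: 0.481
```

move_arm(moves=[[[0,0,0.8],[0,0,0],0.3],[[0,0,0.8],[0,0,0],0.3],[[0,0,0.75],[0,0,0],0.3],[[0,0,0],[0,0,0],0.3]])

```text
clock: 39.98
position: [0.4483, -0.4236, 0.0389]
ee_rot: [0.996, 0.087, -0.001, -0.001]
ft_force: [-0.7, -0.4, -0.2]
grip_width: 0.48
```

move_arm(moves=[[[0,0,0],[0,0,0],0.68],[[0,0,0],[0,0,0],0.68],[[0,0,-0.9],[0,0,0],0.68],[[0,0,-0.9],[0,0,0],0.68],[[0,0,-0.9],[0,0,0],0.6]])

```text
clock: 40.6
position: [0.4493, -0.4251, 0.111]
ee_rot: [0.996, 0.086, 0.001, 0.001]
ft_force: [0.0, -0.3, -0.8]
grip_width: 0.603
```

```bash
python3 - <<'E'
from plan import *
plan([(.535,-.1755,.20,-5.35,.5)],step=25)
E
```

```text
[[[0.46,-0.84,-0.32],[0.0,0.0,-6.8],0.5],[[0.56,-0.78,-0.33],[0.0,0.0,-6.8],0.5],[[0.65,-0.71,-0.32],[0.0,0.0,-6.8],0.5],[[0.73,-0.62,-0.33],[0.0,0.0,-6.8],0.5],[[0.79,-0.54,-0.32],[0.1,0.0,-6.8],0.5]]
[[[0.86,-0.44,-0.32],[0.0,0.0,-6.8],0.5],[[0.9,-0.33,-0.33],[0.0,0.0,-6.8],0.5],[[0.93,-0.22,-0.32],[0.0,0.0,-6.8],0.5],[[0.96,-0.12,-0.32],[0.0,0.0,-6.8],0.5],[[0.95,0.0,-0.32],[0.0,0.0,-6.8],0.5]]
[[[0.96,0.12,-0.33],[0.0,0.0,-6.8],0.5]]
```

move_arm(moves=[[[0.46,-0.84,-0.32],[0,0,-6.8],0.5],[[0.56,-0.78,-0.32],[0,0,-6.8],0.5],[[0.65,-0.71,-0.32],[0,0,-6.8],0.5],[[0.73,-0.62,-0.32],[0,0,-6.8],0.5],[[0.79,-0.54,-0.32],[0,0,-6.8],0.5]])

```text
clock: 41.22
position: [0.4883, -0.311, 0.1505]
ee_rot: [0.927, 0.375, 0.001, 0.001]
ft_force: [0.9, -0.2, -0.6]
grip_width: 0.497
```

move_arm(moves=[[[0.86,-0.44,-0.32],[0,0,-6.8],0.5],[[0.9,-0.33,-0.32],[0,0,-6.8],0.5],[[0.93,-0.22,-0.32],[0,0,-6.8],0.5],[[0.96,-0.12,-0.32],[0,0,-6.8],0.5],[[0.95,0,-0.32],[0,0,-6.8],0.5]])

```text
clock: 41.85
position: [0.5272, -0.1977, 0.1906]
ee_rot: [0.777, 0.63, 0.001, 0.001]
ft_force: [0.5, 0.2, -0.2]
grip_width: 0.502
```

move_arm(moves=[[[0.96,0.12,-0.32],[0,0,-6.8],0.5],[[0,0,0],[0,0,0],0.5]])

```text
clock: 42.1
position: [0.5359, -0.1737, 0.1984]
ee_rot: [0.738, 0.675, 0.001, 0.001]
ft_force: [-0.7, -0.6, 0.2]
grip_width: 0.501
```

```bash
python3 - <<'E'
from plan import *
o=get_obs();print(o["clock"],o["position"],o["ee_rot"])
a=cv2.resize(camera("wrist")[:,:,::-1],(800,600),interpolation=cv2.INTER_CUBIC)
b=cv2.resize(camera("top")[200:310,325:390,::-1],None,fx=2.4,fy=2.4,interpolation=cv2.INTER_CUBIC)
a[600-b.shape[0]:,:b.shape[1]]=b   # tray inset bottom left
cv2.imwrite("pics/w12.png",a)
E
```

```text
42.1 [ 0.53594698 -0.17369241  0.19840459] [0.73810571 0.67468334 0.00125884 0.00087432]
```

View pics/w12.png

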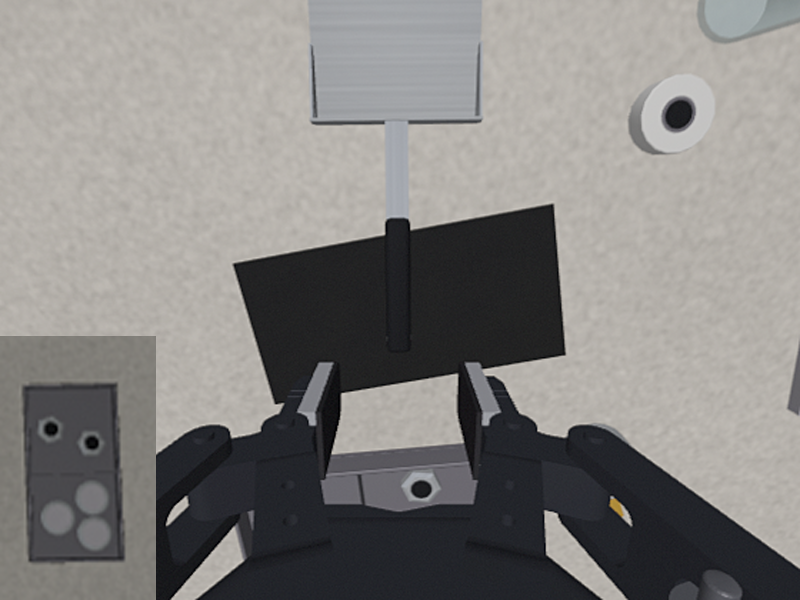

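```bash
python3 - <<'E'
from plan import *
a,b=at("wrist",397*.7,220*.7,.046),at("wrist",398*.7,350*.7,.046);print((a+b)/2,np.degrees(np.arctan2(*(a-b)[1::-1])))
m=(a+b)/2
plan([(.5352,-.1755,.0165,-5.5,.5)])
E
```

```text
[ 0.53266581 -0.17667813  0.046     ] 84.96130135778037
[[[0.0,0.0,0.9],[0.0,0.0,0.0],0.5],[[0.01,0.0,0.91],[0.0,0.0,0.0],0.5],[[0.0,0.0,0.9],[0.0,0.0,0.0],0.5],[[0.0,0.01,0.91],[0.0,0.0,0.0],0.5],[[0.0,0.0,0.9],[0.0,0.0,0.0],0.5]]
[[[0.01,0.0,0.91],[0.1,0.0,0.0],0.5],[[0.0,0.0,0.9],[0.0,0.0,0.0],0.5],[[0.0,0.0,0.9],[0.0,0.0,0.1],0.5]]
```

move_arm(moves=[[[0,0,0.9],[0,0,0],0.5],[[0,0,0.9],[0,0,0],0.5],[[0,0,0.9],[0,0,0],0.5],[[0,0,0.91],[0,0,0],0.5],[[0,0,0.91],[0,0,0],0.5]])

```text
clock: 42.82
position: [0.5342, -0.1766, 0.0829]
ee_rot: [0.74, 0.672, -0.0, 0.0]
ft_force: [0.0, 0.6, -0.2]
grip_width: 0.499
```

move_arm(moves=[[[0,0,0.9],[0,0,0],0.5],[[0,0,0.9],[0,0,0],0.5],[[0,0,0.92],[0,0,0],0.5],[[0,0,0],[0,0,0],0],[[0,0,0],[0,0,0],0]], squeeze=120)

```text
clock: 43.45
position: [0.5349, -0.176, 0.0162]
ee_rot: [0.74, 0.673, -0.0, 0.0]
ft_force: [-0.1, -0.5, -0.4]
grip_width: 0.192
```

move_arm(moves=[[[0,0,0],[0,0,0],0],[[0,0,0],[0,0,0],0],[[0,0,0],[0,0,0],0]])

```text
clock: 43.82
position: [0.5351, -0.1751, 0.0157]
ee_rot: [0.739, 0.674, 0.0, 0.0]
ft_force: [0.7, -0.9, 0.6]
grip_width: 0.191
```

```bash
python3 - <<'E'
from plan import *
o=get_obs();print(o["clock"],o["position"],o["ft_force"],o["torque"],np.degrees(2*np.arctan2(o["ee_rot"][1],o["ee_rot"][0])),o["grip_width"])
E
```

```text
43.825 [ 0.53511399 -0.17507048  0.01571409] [ 0.68114827 -0.87983026  0.62984771] [-0.16153441  0.02047023  0.00433598] 84.69683228264103 0.19117894561035303
```

move_arm(moves=[[[0,0,-0.3],[0,0,0],0],[[0,0.7,0],[0,0,0],0],[[0,0.8,0],[0,0,0],0],[[0,0.8,0],[0,0,0],0],[[0,0.7,0],[0,0,0],0]])

```text
clock: 44.45
position: [0.6102, -0.1817, 0.0231]
ee_rot: [0.739, 0.674, 0.0, -0.0]
ft_force: [0.9, -0.2, -1.5]
grip_width: 0.191
```

move_arm(moves=[[[0,0,0.2],[0,0,0],0],[[0,0,0.1],[0,0,0],0],[[0,0,0.0],[0,0,0],0],[[0,0,0],[0,0,0],0]])

```text
clock: 44.95
position: [0.6091, -0.1819, 0.0155]
ee_rot: [0.739, 0.674, 0.0, -0.0]
ft_force: [-1.5, -0.8, 1.0]
grip_width: 0.191
```

```bash
python3 - <<'E'
from plan import *
o=get_obs();print(o["clock"],o["position"],o["ft_force"],o["ee_rot"])
crop("top","t13",115,150,200,150,4)
M=R.from_quat(o["ee_rot"]).as_matrix()
T=lambda c,r,z:at("top",115+c/4,150+r/4,z)
for p in (T(250,224,.012),(T(322,65,.106)+T(265,570,.106))/2): print((M.T@(p-o["position"])*1000).round(1))
E
```

```text
44.95 [ 0.60905793 -0.18186624  0.01550174] [-1.54466456 -0.8135861   1.03872245] [ 7.39065278e-01  6.73633788e-01  3.41249079e-05 -1.82093073e-04]
[344.5   6.6   3.6]
[278.7 -68.4 -90.4]
```

View pics/t13.png

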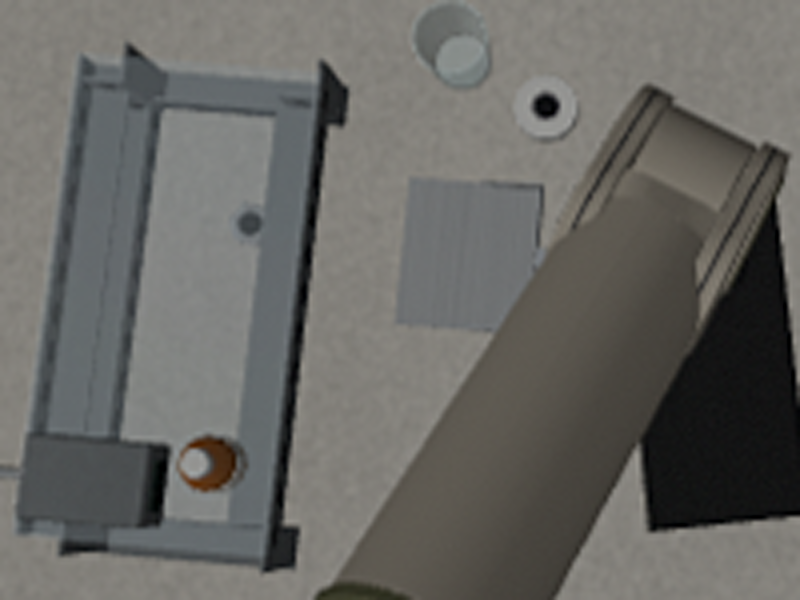

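move_arm(moves=[[[0.3,0,0],[0,0,0],0],[[0.5,0,0],[0,0,0],0],[[0.5,0,0],[0,0,0],0],[[0.5,0,0],[0,0,0],0],[[0.5,0,0],[0,0,0],0]])

```text
clock: 45.62
position: [0.615, -0.1236, 0.0154]
ee_rot: [0.739, 0.674, 0.0, 0.0]
ft_force: [-0.6, -2.0, 3.2]
grip_width: 0.19
```

move_arm(moves=[[[0.5,0,0],[0,0,0],0],[[0.4,0,0],[0,0,0],0],[[0.4,0,0],[0,0,0],0],[[0.4,0,0],[0,0,0],0],[[0.4,0,0],[0,0,0],0]])

```text
clock: 46.25
position: [0.6197, -0.0719, 0.0153]
ee_rot: [0.739, 0.674, -0.0, 0.0]
ft_force: [0.3, -2.5, 3.3]
grip_width: 0.192
```

move_arm(moves=[[[0.4,0,0],[0,0,0],0],[[0.4,0,0],[0,0,0],0],[[0.4,0,0],[0,0,0],0],[[0.4,0,0],[0,0,0],0],[[0,0,0],[0,0,0],0]])

```text
clock: 46.88
position: [0.6235, -0.0304, 0.0151]
ee_rot: [0.738, 0.674, 0.001, -0.001]
ft_force: [-0.3, 1.9, 1.5]
grip_width: 0.19
```

```bash
python3 - <<'E'
from plan import *
o=get_obs();M=R.from_quat(o["ee_rot"]).as_matrix();print(o["clock"],o["position"],o["ft_force"],o["ee_rot"])
T=lambda c,r,z:at("top",115+c/4,150+r/4,z)
print(M.T@((T(322,65,.106)+T(265,570,.106))/2-o["position"])*1000)
E
```

```text
46.875 [ 0.62349617 -0.0303818   0.01513615] [-0.28729531  1.93169563  1.521123  ] [ 7.38358933e-01  6.74407520e-01  5.10508792e-04 -5.67624031e-04]
[126.80176118 -68.52624299 -90.66102576]
```

move_arm(moves=[[[0.2,0,0],[0,0,0],0],[[0.2,0,0],[0,0,0],0],[[0.2,0,0],[0,0,0],0],[[0.2,0,0],[0,0,0],0],[[0.2,0,0],[0,0,0],0]])

```text
clock: 47.5
position: [0.6256, -0.0073, 0.0153]
ee_rot: [0.739, 0.674, 0.0, -0.0]
ft_force: [-0.1, -3.0, 3.0]
grip_width: 0.19
```

move_arm(moves=[[[0.2,0,0],[0,0,0],0],[[0.2,0,0],[0,0,0],0],[[0.2,0,0],[0,0,0],0],[[0.2,0,0],[0,0,0],0],[[0.2,0,0],[0,0,0],0]])

```text
clock: 48.12
position: [0.628, 0.0175, 0.0153]
ee_rot: [0.739, 0.674, 0.0, 0.0]
ft_force: [-0.3, -3.8, 3.7]
grip_width: 0.189
```

move_arm(moves=[[[0.1,0,0],[0,0,0],0],[[0.1,0,0],[0,0,0],0],[[0,0,0],[0,0,0],0]])

```text
clock: 48.5
position: [0.6285, 0.0228, 0.0153]
ee_rot: [0.739, 0.674, 0.0, -0.0]
ft_force: [0.2, -1.4, 2.8]
grip_width: 0.192
```

move_arm(moves=[[[-0.05,0,0],[0,0,0],0],[[-0.1,0,0],[0,0,0],0],[[-0.15,0,0],[0,0,0],0],[[-0.2,0,0],[0,0,0],0],[[-0.2,0,0],[0,0,0],0]])

```text
clock: 49.12
position: [0.6267, 0.0044, 0.0153]
ee_rot: [0.739, 0.674, 0.0, -0.0]
ft_force: [-0.4, 1.3, 1.5]
grip_width: 0.192
```

move_arm(moves=[[[-0.25,0,0],[0,0,0],0],[[-0.3,0,0],[0,0,0],0],[[-0.35,0,0],[0,0,0],0],[[-0.4,0,0],[0,0,0],0],[[-0.45,0,0],[0,0,0],0]])

```text
clock: 49.75
position: [0.6226, -0.0395, 0.0153]
ee_rot: [0.739, 0.674, 0.0, -0.0]
ft_force: [0.0, 2.6, 2.7]
grip_width: 0.189
```

move_arm(moves=[[[-0.45,0,0],[0,0,0],0],[[-0.45,0,0],[0,0,0],0],[[-0.45,0,0],[0,0,0],0],[[-0.45,0,0],[0,0,0],0],[[-0.45,0,0],[0,0,0],0]])

```text
clock: 50.38
position: [0.6174, -0.0955, 0.0153]
ee_rot: [0.739, 0.674, 0.0, -0.0]
ft_force: [0.8, 1.4, 1.1]
grip_width: 0.186
```

move_arm(moves=[[[-0.45,0,0],[0,0,0],0],[[-0.45,0,0],[0,0,0],0],[[-0.45,0,0],[0,0,0],0],[[-0.45,0,0],[0,0,0],0],[[-0.45,0,0],[0,0,0],0]])

```text
clock: 51.0
position: [0.6123, -0.1515, 0.0152]
ee_rot: [0.739, 0.674, 0.0, -0.0]
ft_force: [0.7, 2.5, 1.8]
grip_width: 0.187
```

move_arm(moves=[[[-0.4,0,0],[0,0,0],0],[[-0.35,0,0],[0,0,0],0],[[-0.3,0,0],[0,0,0],0],[[-0.2,0,0],[0,0,0],0],[[-0.1,0,0],[0,0,0],0]])

```text
clock: 51.62
position: [0.6092, -0.1846, 0.0153]
ee_rot: [0.739, 0.674, 0.0, -0.0]
ft_force: [0.9, 2.4, 1.1]
grip_width: 0.192
```

```bash
python3 - <<'E'
from plan import *
o=get_obs();print(o["clock"],o["position"],o["ft_force"],o["ee_rot"],o["grip_width"])
im=camera("top")[150:270,115:275].astype(int)
cv2.imwrite("pics/t14.png",im[:,:,::-1].astype(np.uint8))
old=cv2.imread("pics/t13.png"); old=cv2.resize(old,(200,150),interpolation=cv2.INTER_AREA)[:120,:160,::-1].astype(int)
# dark-hole (nut) search on the blade and at its old place
g=cv2.GaussianBlur(im.astype(np.uint8),(3,3),0).mean(2)
print("old nut place", g[52:62,57:70].astype(int))
Mx=R.from_quat(o["ee_rot"]).as_matrix()
uv=lambda a,b:px("top",o["position"]+Mx@np.array([a,b,.012]))-[115,150]
P=np.array([uv(220,-60),uv(220,60),uv(150,60),uv(150,-60)]);print(P)
m=np.zeros(g.shape,np.uint8);cv2.fillPoly(m,[P.astype(np.int32)],1)
k=np.where(m>0,g,999);print(k.min(),np.unravel_index(k.argmin(),k.shape))
E
```

```text
51.625 [ 0.60921147 -0.18460123  0.01526426] [0.86873776 2.36133014 1.095042  ] [ 7.39045251e-01  6.73655783e-01  2.99257523e-05 -3.47760481e-05] 0.1919173285757671
old nut place [[133 133 134 134 134 133 134 135 128 113 104 103 104]
 [133 133 133 134 134 133 133 133 125 112 104 103 104]
 [133 132 132 134 134 133 133 131 123 110 103 103 104]
 [133 132 132 133 133 133 133 130 120 109 103 103 104]
 [133 132 132 132 132 132 133 130 119 108 104 104 104]
 [132 132 132 132 131 131 133 130 118 107 104 104 104]
 [131 132 131 131 131 132 134 129 116 106 104 104 104]
 [130 131 131 131 131 132 134 129 115 105 104 104 105]
 [131 131 131 131 132 133 133 127 113 105 104 105 105]
 [132 131 131 132 133 133 132 125 112 105 104 105 105]]
[[28764.12580597 -5171.40244473]
 [-6968.90416521 -2517.17592038]
 [-5083.70368681 -2541.98207408]
 [15093.43142681 -4462.069311  ]]
999.0 (np.int64(0), np.int64(0))
```

```bash
python3 - <<'E'
from plan import *
o=get_obs();im=cv2.imread("pics/t14.png");g=cv2.GaussianBlur(im,(3,3),0).mean(2)
Mx=R.from_quat(o["ee_rot"]).as_matrix()
uv=lambda a,b:px("top",o["position"]+Mx@np.array([a,b,.004]))-[115,150]
P=np.array([uv(.218,-.058),uv(.218,.058),uv(.135,.058),uv(.135,-.058)])
m=np.zeros(g.shape,np.uint8);cv2.fillPoly(m,[P.astype(np.int32)],1)
k=np.where(m>0,g,999);v,u=np.unravel_index(k.argmin(),k.shape);print(P.round(),k.min(),u,v);print(g[v-8:v+9,u-8:u+9].astype(int))
w=(m>0)&(g<g[v,u]+25)&(np.hypot(*(np.indices(g.shape)-[[[v]],[[u]]]))<6)
vv,uu=np.nonzero(w);p=at("top",115+uu.mean(),150+vv.mean(),.013);print(p,Mx.T@(p-o["position"]))
E
```

```text
[[101.  79.]
 [105.  43.]
 [130.  46.]
 [127.  82.]] 12.0 106 57
[[130 129 129 127 122 116 114 114 113 112 112 113 114 112 111 111 112]
 [130 129 128 126 121 115 114 114 113 112 112 113 114 113 111 112 112]
 [129 129 129 127 120 115 113 111 109 109 112 113 113 112 112 112 112]
 [127 127 130 128 119 113 112 109 104 104 108 112 114 112 112 112 112]
 [126 127 130 127 118 110 107 104  99  98 102 107 111 112 112 112 112]
 [127 128 129 124 114 103  89  79  78  85  93  98 103 108 112 112 112]
 [130 131 129 122 107  83  56  40  41  57  79  92  95 101 109 112 112]
 [131 131 129 119  96  58  27  16  16  30  64  89  91  95 107 112 112]
 [131 130 128 117  86  44  18  13  12  21  57  85  89  96 109 112 112]
 [131 130 127 117  89  49  20  12  12  29  65  85  86  98 111 112 112]
 [130 130 127 119 102  73  41  25  27  53  86  92  87  99 111 113 112]
 [130 130 127 119 112 100  80  64  66  85 100  97  92 102 111 113 112]
 [129 130 127 118 114 113 108  99  95  99 101  99 100 107 112 112 113]
 [129 129 126 118 113 114 114 108 101 100 102 105 108 111 112 112 112]
 [130 130 126 118 113 113 112 108 104 105 109 112 112 112 112 112 112]
 [132 131 126 118 113 113 113 110 110 112 113 114 112 112 112 112 112]
 [131 131 125 117 113 114 113 113 113 113 114 113 112 112 112 112 113]]
[0.64192451 0.02303086 0.013     ] [0.21001486 0.01340815 0.00225815]
```

move_arm(moves=[[[0,0,0],[0,0,0],0.45],[[0,0,0],[0,0,0],0.45],[[0,0,0],[0,0,0],0.55],[[0,0,-0.6],[0,0,0],0.55],[[0,0,-0.9],[0,0,0],0.55]])

```text
clock: 52.3
position: [0.609, -0.1844, 0.0536]
ee_rot: [0.739, 0.674, -0.0, -0.0]
ft_force: [-0.4, 0.3, 0.8]
grip_width: 0.551
```

move_arm(moves=[[[0,0,-0.9],[0,0,0],0.55],[[0,0,-0.9],[0,0,0],0.55],[[0,0,-0.9],[0,0,0],0.55],[[0.5,0,0],[0,0,0],0.55],[[0.9,0,0],[0,0,0],0.55]])

```text
clock: 52.92
position: [0.6122, -0.1493, 0.1204]
ee_rot: [0.739, 0.673, 0.0, 0.0]
ft_force: [0.1, 1.3, -0.4]
grip_width: 0.546
```

move_arm(moves=[[[0.9,0,0],[0,0,0],0.55],[[0.9,0,0],[0,0,0],0.55],[[0.9,0,0],[0,0,0],0.55],[[0.5,0,0],[0,0,0],0.55],[[0,0,0],[0,0,0],0.55]])

```text
clock: 53.55
position: [0.6198, -0.0686, 0.12]
ee_rot: [0.738, 0.674, -0.0, -0.0]
ft_force: [0.4, -0.8, 1.0]
grip_width: 0.549
```

```bash
python3 - <<'E'
from plan import *
o=get_obs();i=camera_info("wrist");im=camera("wrist");print(o["position"])
e=px("wrist",(.643,.0225,.014),i);print(e)
u,v=map(int,e);u0,v0=max(0,u-80),max(0,v-60)
c=im[v0:v0+120,u0:u0+160,::-1];print(u0,v0);cv2.imwrite("pics/w15.png",cv2.resize(c,None,fx=5,fy=5,interpolation=cv2.INTER_CUBIC))
E
```

```text
[ 0.61977879 -0.0686106   0.11996415]
[299.81788013  99.27267453]
219 39
```

```bash
cat > nut.py <<'E'
from plan import *
def nut(e,z=.014,save=None):
    i=camera_info("wrist");im=camera("wrist");M=R.from_quat(get_obs()["ee_rot"]).as_matrix()
    ax,ay=M[:,0],M[:,1]; k=.00025;N=121
    def rect(c):
        q=[c+(a*ax+b*ay)*k*N for a,b in((-1,-1),(1,-1),(1,1),(-1,1))]
        H=cv2.getPerspectiveTransform(np.float32([px("wrist",x,i) for x in q]),np.float32([[0,0],[2*N,0],[2*N,2*N],[0,2*N]]))
        return cv2.warpPerspective(cv2.cvtColor(im,cv2.COLOR_RGB2GRAY),H,(2*N+1,2*N+1))
    c=np.array([*e,z])
    for _ in range(3):
        r=cv2.GaussianBlur(rect(c),(9,9),0); m=(r<55).astype(np.uint8)
        n,l,s,ce=cv2.connectedComponentsWithStats(m)
        j=min(range(1,n),key=lambda t:np.hypot(*(ce[t]-N))+(1e3 if s[t,4]<800 else 0))
        d=(ce[j]-N)*k; c=c+d[0]*ax+d[1]*ay
    P=cv2.warpPolar(r,(100,360),(N,N),100,cv2.WARP_POLAR_LINEAR).astype(float)
    E=np.abs(np.diff(P,axis=1))
    # hexagon of apothem 16 mm: edge strength along its outline, by phase
    th=np.arange(360);best=[]
    for ap in np.arange(13,17.1,.5):
        for ph in range(60):
            rr=ap/np.cos(np.radians((th-ph+30)%60-30))/.25
            best.append((E[th,np.clip(rr.astype(int),0,98)].mean(),ph,ap))
    return c,s[j,4],sorted(best)[::-1][:5],r
E
python3 - <<'E'
from nut import *
c,a,b,r=nut((.643,.0225));print(c,np.sqrt(a/np.pi)*.5,b)
q=cv2.resize(r,(41,41),interpolation=cv2.INTER_AREA)
for l in q[::2]: print("".join(" .:-=+*#%@"[min(9,int(x)//18)] for x in l))
E
```

```text
[0.64155444 0.02423917 0.01399942] 18.422755389557416 [(np.float64(2.9611111111111112), 59, np.float64(16.5)), (np.float64(2.952777777777778), 1, np.float64(16.5)), (np.float64(2.9444444444444446), 0, np.float64(16.5)), (np.float64(2.75), 0, np.float64(15.5)), (np.float64(2.7333333333333334), 2, np.float64(16.5))]
####################%#%%%%#%%%%%%%%%%%%%%
####################%#%%%%#%%%%%%%%%%%%%%
####################%%%%%%#%%%%%%@@%%%%%%
####################%%%%%%#%%%%%%%%%%%%%%
###################*##%%%%#%%%%%%%%%%%%%%
###############****########%%%%%%%%%%%%%%
############****############%%%%%%%%%%%%%
#########****####+-:::-+#%%%%%%%%%%%%%%%%
#########++*###=.........-#%%%%%%%%%%%%%%
#########++*##-...........-###%%%%%%%%@@%
#########++*#*:...........:*##%%%%%%%%%%%
#########++*##-...........-#%%%%%%%%%%%%%
#########++*###=.........-#%%%%%%%%%%%%%%
#########**+**###+-:::-+#%#####%%%%%%%%%%
#############*++*####%######%%%%%%%%%%%%%
################*****#####%%%%%%%%%%%%%%%
######################%%%%#%%%%%%%%%%%%%%
####################%#%%#%#%%%%%%%%%%%%%%
####################%#%%###%%%%%%%%%%%%%%
####################%#%%###%%%%%%%%%%%%%%
####################%#%%###%%%%%%%%%%%%%%
```

```bash
python3 - <<'E'
from plan import *
plan([(.642,.0235,.06,-35.35,.6),(.642,.0235,.003,-35.35,.6)],step=25)
E
```

```text
[[[0.96,0.13,0.6],[0.0,0.0,7.5],0.6],[[0.97,0.01,0.6],[0.0,0.0,7.5],0.6],[[0.96,-0.11,0.61],[0.0,0.0,7.5],0.6],[[0.94,-0.25,0.6],[0.0,0.0,7.5],0.6],[[0.0,0.0,0.76],[0.0,0.0,0.0],0.6]]
[[[0.0,0.0,0.76],[0.0,0.0,0.0],0.6],[[0.0,0.0,0.76],[0.0,0.0,0.0],0.6]]
```

move_arm(moves=[[[0.96,0.13,0.6],[0,0,7.5],0.6],[[0.97,0.01,0.6],[0,0,7.5],0.6],[[0.96,-0.11,0.6],[0,0,7.5],0.6],[[0.94,-0.25,0.6],[0,0,7.5],0.6],[[0,0,0],[0,0,0],0.6]])

```text
clock: 54.28
position: [0.6415, 0.0258, 0.0589]
ee_rot: [0.888, 0.46, -0.001, -0.0]
ft_force: [0.3, -0.7, -0.3]
grip_width: 0.598
```

```bash
python3 - <<'E'
from nut import *
c,a,b,r=nut((.642,.0235));print(c,np.sqrt(a/np.pi)*.5,b[:2],get_obs()["position"])
plan([(.642,.0235,.003,-35.35,.6)])
E
```

```text
[0.6416703  0.02404445 0.01399978] 18.805379112110224 [(np.float64(2.611111111111111), 26, np.float64(16.0)), (np.float64(2.5861111111111112), 34, np.float64(16.0))] [0.64183255 0.02387642 0.05988648]
[[[0.0,0.0,0.76],[0.0,0.0,0.1],0.6],[[0.0,0.01,0.76],[0.0,0.0,0.0],0.6],[[-0.01,0.0,0.76],[0.0,0.1,0.1],0.6]]
```

move_arm(moves=[[[0,0,0.76],[0,0,0],0.6],[[0,0,0.76],[0,0,0],0.6],[[0,0,0.76],[0,0,0],0.6],[[0,0,0],[0,0,0],0.2],[[0,0,0],[0,0,0],0.2]], squeeze=40)

```text
clock: 54.95
position: [0.6419, 0.0244, 0.0031]
ee_rot: [0.888, 0.459, -0.0, -0.0]
ft_force: [-0.8, -0.1, -0.2]
grip_width: 0.358
```

move_arm(moves=[[[0,0,0],[0,0,0],0.2],[[0,0,0],[0,0,0],0.2],[[0,0,-0.3],[0,0,0],0.2],[[0,0,-0.9],[0,0,0],0.2],[[0,0,-0.9],[0,0,0],0.2]])

```text
clock: 55.58
position: [0.6425, 0.0244, 0.0581]
ee_rot: [0.888, 0.459, 0.001, 0.0]
ft_force: [0.1, 0.0, -1.2]
grip_width: 0.358
```

move_arm(moves=[[[0,0,-0.9],[0,0,0],0.2],[[0,0,-0.9],[0,0,0],0.2],[[0,0,-0.8],[0,0,0],0.2]])

```text
clock: 55.95
position: [0.6425, 0.0245, 0.1234]
ee_rot: [0.888, 0.459, 0.001, 0.0]
ft_force: [-0.4, -0.6, -0.3]
grip_width: 0.359
```

```bash
python3 - <<'E'
from plan import *
plan([(.565,-.425,.12,-35.35,.2),(.565,-.425,.038,-35.35,.2)],step=28)
E
```

```text
[[[-0.97,0.46,0.01],[0.0,0.0,0.0],0.2],[[-0.97,0.46,0.0],[0.0,0.0,0.0],0.2],[[-0.97,0.47,0.01],[0.0,0.0,0.0],0.2],[[-0.96,0.46,0.01],[0.0,0.0,0.0],0.2],[[-0.97,0.46,0.01],[0.0,0.0,0.0],0.2]]
[[[-0.97,0.46,0.0],[0.0,0.0,0.0],0.2],[[-0.97,0.47,0.01],[0.0,0.0,0.0],0.2],[[-0.97,0.46,0.01],[0.0,0.0,0.0],0.2],[[-0.97,0.46,0.0],[0.0,0.0,0.0],0.2],[[-0.97,0.46,0.01],[0.0,-0.1,0.0],0.2]]
[[[-0.96,0.46,0.01],[0.0,0.0,0.0],0.2],[[-0.97,0.47,0.01],[0.0,0.0,0.0],0.2],[[-0.97,0.46,0.01],[0.1,0.0,0.0],0.2],[[-0.97,0.46,0.0],[0.0,0.0,0.0],0.2],[[-0.97,0.46,0.01],[0.0,0.0,0.0],0.2]]
[[[-0.97,0.47,0.01],[0.0,0.0,0.0],0.2],[[-0.96,0.46,0.01],[0.0,0.0,0.0],0.2],[[0.0,0.0,1.09],[0.0,0.0,0.0],0.2],[[0.0,0.0,1.1],[0.0,0.0,0.0],0.2],[[0.0,0.0,1.09],[0.0,0.0,0.0],0.2]]
```

Nut held (0.358 matches the first nut). Carrying it to the nuts' compartment.

move_arm(moves=[[[-0.97,0.46,0],[0,0,0],0.2],[[-0.97,0.46,0],[0,0,0],0.2],[[-0.97,0.46,0],[0,0,0],0.2],[[-0.97,0.46,0],[0,0,0],0.2],[[-0.97,0.46,0],[0,0,0],0.2]])

```text
clock: 56.58
position: [0.619, -0.1086, 0.122]
ee_rot: [0.888, 0.459, 0.0, 0.0]
ft_force: [-0.2, 1.1, -0.6]
grip_width: 0.36
```

move_arm(moves=[[[-0.97,0.46,0],[0,0,0],0.2],[[-0.97,0.46,0],[0,0,0],0.2],[[-0.97,0.46,0],[0,0,0],0.2],[[-0.97,0.47,0],[0,0,0],0.2],[[-0.97,0.46,0],[0,0,0],0.2]])

```text
clock: 57.2
position: [0.596, -0.2409, 0.122]
ee_rot: [0.888, 0.459, 0.0, 0.0]
ft_force: [-0.1, 0.1, -1.0]
grip_width: 0.36
```

move_arm(moves=[[[-0.97,0.46,0],[0,0,0],0.2],[[-0.97,0.46,0],[0,0,0],0.2],[[-0.97,0.46,0],[0,0,0],0.2],[[-0.97,0.47,0],[0,0,0],0.2],[[-0.97,0.47,0],[0,0,0],0.2]])

```text
clock: 57.82
position: [0.5734, -0.3733, 0.122]
ee_rot: [0.888, 0.46, 0.0, 0.0]
ft_force: [0.1, -0.3, -0.2]
grip_width: 0.36
```

move_arm(moves=[[[-0.97,0.46,0],[0,0,0],0.2],[[-0.95,0.46,0],[0,0,0],0.2],[[0,0,0.9],[0,0,0],0.2],[[0,0,0.9],[0,0,0],0.2],[[0,0,0.9],[0,0,0],0.2]])

```text
clock: 58.45
position: [0.5648, -0.4231, 0.0511]
ee_rot: [0.888, 0.46, 0.0, -0.001]
ft_force: [-0.6, 0.3, -1.4]
grip_width: 0.357
```

move_arm(moves=[[[0,0,0.65],[0,0,0],0.2],[[0,0,0],[0,0,0],0.2]])

```text
clock: 58.7
position: [0.5638, -0.4239, 0.0352]
ee_rot: [0.888, 0.46, -0.001, -0.001]
ft_force: [0.3, -0.1, -0.2]
grip_width: 0.358
```

move_arm(moves=[[[0,0,0],[0,0,0],0.5],[[0,0,0],[0,0,0],0.5],[[0,0,-0.9],[0,0,0],0.5],[[0,0,-0.9],[0,0,0],0.5],[[0,0,-0.9],[0,0,0],0.5]])

```text
clock: 59.32
position: [0.5647, -0.4254, 0.1073]
ee_rot: [0.888, 0.459, 0.001, 0.001]
ft_force: [1.1, -0.3, 0.9]
grip_width: 0.498
```

```bash
python3 - <<'E'
from plan import *
plan([(.609,-.1846,.16,-5.3,.5)],step=28)
E
```

```text
[[[0.99,-0.46,-0.23],[0.0,0.0,-3.3],0.5],[[1.01,-0.4,-0.24],[0.0,0.0,-3.4],0.5],[[1.03,-0.34,-0.23],[0.0,0.0,-3.3],0.5],[[1.05,-0.28,-0.24],[0.0,0.0,-3.3],0.5],[[1.07,-0.21,-0.23],[0.1,0.0,-3.4],0.5]]
[[[1.08,-0.16,-0.24],[0.0,0.0,-3.3],0.5],[[1.08,-0.09,-0.23],[0.0,0.0,-3.3],0.5],[[1.09,-0.03,-0.24],[0.0,0.0,-3.4],0.5],[[1.09,0.03,-0.23],[0.0,0.0,-3.3],0.5]]
```

move_arm(moves=[[[0.99,-0.46,-0.23],[0,0,-3.3],0.5],[[1,-0.4,-0.23],[0,0,-3.3],0.5],[[1,-0.34,-0.23],[0,0,-3.3],0.5],[[1,-0.28,-0.23],[0,0,-3.3],0.5],[[1,-0.21,-0.23],[0,0,-3.4],0.5]])

```text
clock: 59.95
position: [0.5879, -0.2943, 0.1352]
ee_rot: [0.812, 0.584, 0.001, 0.001]
ft_force: [0.6, -0.3, 0.4]
grip_width: 0.5
```

move_arm(moves=[[[1,-0.16,-0.23],[0,0,-3.3],0.5],[[1,-0.09,-0.23],[0,0,-3.3],0.5],[[1,-0.03,-0.23],[0,0,-3.4],0.5],[[1,0.03,-0.23],[0,0,-3.3],0.5],[[0,0,0],[0,0,0],0.5]])

```text
clock: 60.58
position: [0.6064, -0.1929, 0.1567]
ee_rot: [0.738, 0.675, 0.001, -0.0]
ft_force: [-0.2, -0.3, 0.1]
grip_width: 0.499
```

```bash
python3 - <<'E'
from plan import *
print(get_obs()["position"])
plan([(.609,-.1846,.09,-5.3,.5),(.609,-.1846,.0163,-5.3,.5)])
# tray by code: dark holes / bright discs in top image
im=camera("top");g=cv2.cvtColor(im,cv2.COLOR_RGB2GRAY)
t=cv2.resize(g[210:305,328:382],None,fx=1.2,fy=.6,interpolation=cv2.INTER_AREA)
for l in t: print("".join(" .:-=+*#%@"[min(9,int(x)//18)] for x in l))
# handle position in wrist image: dark columns
w=cv2.cvtColor(camera("wrist"),cv2.COLOR_RGB2GRAY)
for z in(.046,):
    e=[px("wrist",(.609+a*.0926,-.1846+a*.9957,z)) for a in(.04,-.04)];print(e)
    for p in e:
        u,v=map(int,p); print(v,u-40,[int(x) for x in w[v,u-40:u+41:4]])
E
```

```text
[ 0.60641752 -0.1928889   0.15674163]
[[[0.11,0.02,0.89],[0.0,0.0,0.1],0.5],[[0.11,0.03,0.89],[0.0,0.0,0.0],0.5],[[0.12,0.02,0.89],[0.0,-0.1,0.1],0.5],[[0.0,0.0,0.74],[0.0,0.0,0.0],0.5],[[0.0,0.0,0.73],[0.0,0.0,0.0],0.5]]
[[[0.0,0.0,0.74],[0.0,0.0,0.0],0.5],[[0.0,0.0,0.74],[0.0,0.0,0.0],0.5]]
##########**######**#############**##############################
#########****######*############################################*
########**#****##########****####################################
#######**#########*###**##**#######****#####*######*****#########
*##########**#####*##########*##############**###################
###########********************************************####*####*
####**#*+==================------------------------::-=*#########
*######+=-:-------------------------------------------=*#########
*######+=--========================================---=*#########
*****##+=--============================++++========--:-*#####****
****###*=--========================++*++===++======--:=*#########
#######*=--========================**=:.   .=++====--:-*####**###
******#+=--===
[... 2516 characters left out ...]
=======+++++++++++++++++++++++++++++*######
##########################***##################################**
##########################**###############################*#####
###*##########################################*##################
#################**###########################*###############*##
#################*##################*########**##################
############################################******###############
[array([283.86683538, 152.08829747]), array([283.55146175, 241.50165044])]
152 243 [35, 39, 36, 37, 38, 39, 39, 32, 34, 38, 35, 36, 26, 38, 39, 38, 40, 36, 37, 39, 38]
241 243 [37, 36, 37, 37, 35, 40, 35, 38, 29, 35, 30, 35, 23, 36, 35, 36, 39, 35, 38, 38, 37]
```

move_arm(moves=[[[0.11,0.02,0.89],[0,0,0],0.5],[[0.11,0.02,0.89],[0,0,0],0.5],[[0.12,0.02,0.89],[0,0,0],0.5],[[0,0,0.74],[0,0,0],0.5],[[0,0,0.74],[0,0,0],0.5]])

```text
clock: 61.3
position: [0.6073, -0.1886, 0.0516]
ee_rot: [0.74, 0.673, -0.0, 0.0]
ft_force: [0.1, -0.6, -0.2]
grip_width: 0.505
```

move_arm(moves=[[[0,0,0.74],[0,0,0],0.5],[[0,0,0.72],[0,0,0],0.5],[[0,0,0],[0,0,0],0],[[0,0,0],[0,0,0],0],[[0,0,0],[0,0,0],0]], squeeze=120)

```text
clock: 61.92
position: [0.6079, -0.1879, 0.0167]
ee_rot: [0.74, 0.673, 0.0, 0.0]
ft_force: [-0.2, -0.5, -2.0]
grip_width: 0.191
```

move_arm(moves=[[[0,0,0],[0,0,0],0],[[0,0,-0.4],[0,0,0],0],[[0,0,-0.9],[0,0,0],0],[[0,0,-0.9],[0,0,0],0],[[0,0,-0.9],[0,0,0],0]])

```text
clock: 62.55
position: [0.6077, -0.1878, 0.0951]
ee_rot: [0.74, 0.673, 0.0, 0.0]
ft_force: [0.9, -0.1, -1.5]
grip_width: 0.19
```

move_arm(moves=[[[0,0,-0.8],[0,0,0],0],[[0,0,0],[0,0,0],0]])

```text
clock: 62.8
position: [0.6085, -0.1881, 0.1155]
ee_rot: [0.74, 0.673, 0.001, 0.001]
ft_force: [0.2, 0.6, -2.3]
grip_width: 0.194
```

```bash
python3 - <<'E'
from plan import *
o=get_obs();print(o["position"],o["ft_force"],o["torque"])
plan([(.4446,-.2352,.11,-80.5,0)],step=20,ang=5)
E
```

```text
[ 0.60854452 -0.18805958  0.11547187] [ 0.24925066  0.61463685 -2.34979958] [-0.27587932  0.0553449   0.03254023]
[[[-0.16,-0.4,0.01],[0.0,0.0,4.7],0],[[-0.18,-0.38,0.01],[0.0,0.0,4.7],0],[[-0.22,-0.37,0.02],[0.0,0.0,4.7],0],[[-0.25,-0.34,0.01],[0.0,0.0,4.7],0],[[-0.28,-0.33,0.01],[0.0,0.0,4.7],0]]
[[[-0.3,-0.3,0.01],[0.0,-0.1,4.7],0],[[-0.32,-0.28,0.02],[0.1,0.0,4.7],0],[[-0.35,-0.25,0.01],[0.0,0.0,4.7],0],[[-0.36,-0.22,0.01],[0.0,0.0,4.6],0],[[-0.39,-0.18,0.02],[0.0,0.0,4.7],0]]
[[[-0.39,-0.16,0.01],[0.0,0.0,4.7],0],[[-0.41,-0.13,0.01],[0.0,0.0,4.7],0],[[-0.42,-0.09,0.02],[0.0,0.0,4.7],0],[[-0.42,-0.05,0.01],[0.0,0.0,4.7],0],[[-0.43,-0.03,0.01],[0.1,0.0,4.7],0]]
[[[-0.42,0.02,0.02],[0.0,0.0,4.7],0]]
```

move_arm(moves=[[[-0.16,-0.4,0],[0,0,4.7],0],[[-0.18,-0.38,0],[0,0,4.7],0],[[-0.22,-0.37,0],[0,0,4.7],0],[[-0.25,-0.34,0],[0,0,4.7],0],[[-0.28,-0.33,0],[0,0,4.7],0]])

```text
clock: 63.42
position: [0.5553, -0.2024, 0.1125]
ee_rot: [0.862, 0.507, -0.001, -0.001]
ft_force: [0.3, -0.1, -1.7]
grip_width: 0.187
```

move_arm(moves=[[[-0.3,-0.3,0],[0,0,4.7],0],[[-0.32,-0.28,0],[0,0,4.7],0],[[-0.35,-0.25,0],[0,0,4.7],0],[[-0.36,-0.22,0],[0,0,4.7],0],[[-0.39,-0.18,0],[0,0,4.7],0]])

```text
clock: 64.05
position: [0.5041, -0.2171, 0.1126]
ee_rot: [0.947, 0.321, -0.001, -0.0]
ft_force: [0.5, 0.3, -1.4]
grip_width: 0.195
```

move_arm(moves=[[[-0.39,-0.16,0],[0,0,4.7],0],[[-0.41,-0.13,0],[0,0,4.7],0],[[-0.42,-0.09,0],[0,0,4.7],0],[[-0.42,-0.05,0],[0,0,4.7],0],[[-0.43,-0.03,0],[0,0,4.7],0]])

```text
clock: 64.68
position: [0.4527, -0.2315, 0.1127]
ee_rot: [0.993, 0.121, -0.001, -0.0]
ft_force: [0.3, -0.2, -2.3]
grip_width: 0.189
```

move_arm(moves=[[[-0.42,0.02,0],[0,0,4.6],0],[[0,0,0.8],[0,0,0],0],[[0,0,0.9],[0,0,0],0],[[0,0,0.9],[0,0,0],0],[[0,0,0],[0,0,0],0]])

```text
clock: 65.3
position: [0.4419, -0.2342, 0.0469]
ee_rot: [0.997, 0.083, -0.002, -0.0]
ft_force: [0.4, -0.3, -1.6]
grip_width: 0.191
```

```bash
python3 - <<'E'
from plan import *
o=get_obs();print(o["position"],o["ft_force"],o["torque"],o["ee_rot"],o["grip_width"])
plan([(.444,-.2352,.019,-80.5,0)],step=20,ang=5)
E
```

```text
[ 0.44190725 -0.2342141   0.0468808 ] [ 0.35392973 -0.30612871 -1.60170136] [-0.03536255  0.29514644  0.00275494] [ 9.96571364e-01  8.27118692e-02 -2.00649605e-03 -4.87872112e-04] 0.191223251919963
[[[0.04,0.03,0.56],[0.0,0.1,0.0],0],[[0.04,0.02,0.55],[-0.1,0.1,0.0],0]]
```

move_arm(moves=[[[0,0,0.56],[0,0,0],0],[[0,0,0.5],[0,0,0],0],[[0,0,0.06],[0,0,0],0],[[0,0,0],[0,0,0],0]])

```text
clock: 65.8
position: [0.4436, -0.2349, 0.0206]
ee_rot: [0.997, 0.083, -0.0, 0.0]
ft_force: [0.5, -0.3, -2.3]
grip_width: 0.189
```

move_arm(moves=[[[0,0,0.03],[0,0,0],0],[[0,0,0],[0,0,0],0]])

```text
clock: 66.05
position: [0.4438, -0.2348, 0.02]
ee_rot: [0.997, 0.083, 0.0, -0.0]
ft_force: [-0.3, -0.4, -1.6]
grip_width: 0.188
```

move_arm(moves=[[[0,0,0.05],[0,0,0],0],[[0,0,0],[0,0,0],0],[[0,0,0],[0,0,0],0.45],[[0,0,0],[0,0,0],0.45],[[0,0,0],[0,0,0],0.55]])

```text
clock: 66.68
position: [0.4437, -0.2348, 0.0186]
ee_rot: [0.997, 0.083, 0.0, -0.0]
ft_force: [-0.2, -0.3, 0.4]
grip_width: 0.547
```

move_arm(moves=[[[0,0,-0.8],[0,0,0],0.55],[[0,0,-0.9],[0,0,0],0.55],[[0,0,-0.9],[0,0,0],0.55],[[0,0,-0.9],[0,0,0],0.55],[[0,0,-0.9],[0,0,0],0.55]])

```text
clock: 67.3
position: [0.4435, -0.2348, 0.1293]
ee_rot: [0.997, 0.083, 0.0, -0.0]
ft_force: [0.6, 0.3, 0.3]
grip_width: 0.548
```

move_arm(moves=[[[-0.9,0,-0.9],[0,0,0],0.55],[[-0.9,0,-0.9],[0,0,0],0.55],[[-0.5,0,-0.9],[0,0,0],0.55],[[0,0,-0.5],[0,0,0],0.55],[[0,0,0],[0,0,0],0.55]])

```text
clock: 67.92
position: [0.3878, -0.244, 0.209]
ee_rot: [0.997, 0.083, 0.001, -0.0]
ft_force: [0.6, 0.6, -0.1]
grip_width: 0.551
```

```bash
python3 - <<'E'
from h import *
print(get_obs()["position"],get_obs()["ft_force"])
im=camera("top");g=cv2.cvtColor(im,cv2.COLOR_RGB2GRAY)
def show(a,fx,fy):
    for l in cv2.resize(a,None,fx=fx,fy=fy,interpolation=cv2.INTER_AREA): print("".join(" .:-=+*#%@"[min(9,int(x)//18)] for x in l))
show(g[190:300,260:382],1,.5)
old=cv2.cvtColor(cv2.imread("pics/top0.png"),cv2.COLOR_BGR2GRAY)
d=cv2.absdiff(cv2.resize(old,(560,420),interpolation=cv2.INTER_AREA),g); d=cv2.GaussianBlur(d,(5,5),0)
n,l,s,c=cv2.connectedComponentsWithStats((d>18).astype(np.uint8))
print([(s[k][:5].tolist(),c[k].round().tolist()) for k in range(1,n) if s[k,4]>15])
E
```

```text
[ 0.38781914 -0.24397333  0.20897981] [ 0.64068431  0.63640849 -0.09363506]
**#####************###**#####*#*****####******#**##*####***######*****++*#######++=*#####*****#**####******##**#****#*####
**#*******###***###****###**####********###****####***###*###*#*##*###*++**#######**####*******#####***#########*###***#*#
###**#**####******#**#*##*####****####**#####**####**###*#**##**#***###*+=+*##########*+*#**#####**##**#####**####*#**##**
#*##**##***##**##*#######***###########**********#***##**#**##****###**##*+===++++++++**###*****#***#**##**#***##**###****
*######****##############**#**********+*+++++++*+****##**##*##****#****#####**+++++***#********##***###*#####***######**##
*#######****+++*++++++++*++++++++++++++++++++++*+***#****#*####*#***####*#########***####*****##*****######***#**##******#
*#######*:.:++++++++++++++++++++++++*+************##*****##******##**###****#**##****#*****#**#**#********#***########***#
#*#**####- .+*+++++++++***************************##**#####******##******#*###**#**********#####****##***#########**###**#
#**#*####=  +***************************
[... 5503 characters left out ...]
##*##**##****#*#==-:-===::++++++=:=+++==+*+++++++++++++++++++++++++++++=+=-=+==+-:===-+###****########*######**##*
########***##**********#+-=----::+++++++:-++++=+****+++++++++++++++++++++++++++++==++++=:-====*###****###*******#####**#*#
[([270, 201, 14, 29, 70], [274.0, 209.0]), ([174, 202, 7, 8, 47], [177.0, 205.0]), ([233, 208, 10, 10, 82], [237.0, 212.0]), ([357, 226, 10, 10, 79], [361.0, 230.0]), ([299, 230, 13, 4, 26], [305.0, 231.0]), ([277, 233, 17, 5, 49], [285.0, 235.0]), ([361, 246, 11, 10, 82], [366.0, 250.0]), ([356, 260, 15, 30, 308], [363.0, 275.0]), ([264, 266, 91, 154, 7836], [305.0, 348.0]), ([254, 392, 8, 23, 30], [258.0, 403.0]), ([194, 410, 25, 10, 133], [204.0, 416.0])]
```

```bash
python3 -c "
from workcell import *
print(hand_in(),get_obs()['clock'])"
```

```text
the job is handed in; nothing more can be done
the job is handed in; nothing more can be done
```

The job is done and handed in at about 68 s of the 210 s allowed; the hand-in gave no verdict.

**What was there:** I found two discs and one nut under the shelf, and one nut on the open bench. I saw no fourth part under the shelf, and both scoop passes collected only these three.

**What I did:**
1. Picked the open-bench nut up with the gripper and put it in the nut compartment.
2. Made two scoop passes under the lip, because the three parts together were wider than the blade. The first drew out both discs and the second the nut.
3. Set the scoop down outside the lip after each pass, and placed each part in its compartment with the gripper.
4. Returned the scoop to the mat.

**Last checks** (top camera and arm readings):
- **Tray:** three nuts lie in one compartment and three discs in the other, samples included.
- **Scoop:** it lies on the mat close to where it started, with the gripper clear of everything.
- **Bystanders:** comparing the first and last top images showed changes only at the moved parts, the scoop and the arm. The arm hid a small area in the last image.
- **Forces:** at the end of each move the wrist force was 10 N or less.

**Where checks disagreed or were missing:**
- The top and wrist cameras disagreed by 2–3 mm, so I worked between the two.
- The picture limit ran out before the last nut pick, so I made that check and the final ones from image data without viewing pictures.

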